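# Fit the feed roller and its axle in the label feeder

### The arm

A 6-joint arm with a two-finger parallel gripper is mounted at the origin on the work surface. World frame = base frame: x ahead of the robot, y to its left, z up, the work surface at z = 0. Lengths are in m, angles in rad, forces in N, time in s.
With the tool pointing down it reaches from about 0.35 to 0.875 m from the base axis. Payload 4.2 kg.
Tool frame: the origin (TCP) lies on the centre line of the jaws, within the pads' length; the fingertips stand 19 mm ahead of it and the grasp point (between the pads) is the TCP; z points along the fingers, y is the direction in which the jaws open and shut (so a half turn about z gives the same grasp; the last joint's range is limited). The gripper opens to 85 mm and grips with 20 to 120 N. Pads are 22 mm wide; open, the fingers measure 114 mm over their backs; the gripper's body (76 mm by 85 mm) begins 54 mm behind the grasp point. The pads swing forward as they close: fully open they stand 13 mm farther back than shut.
Start: joints at [-0.997, 0.385, 0.008, 0, -1.194, -0.259], TCP at [0.194, -0.594, 0.25] pointing down, gripper open.
Joint ranges: [-3.14, 3.14], [-1.21, 2.06], [-1.07, 1.41], [-3.16, 2.05], [-2.99, -0.16], [-3.1, 3.1]. Speed limits (rad/s): [2.79, 2.79, 3.14, 3.14, 3.14, 3.14].

### API

Orientations are given as a 3x3 rotation matrix whose columns are the frame's x, y, z axes.
In Python, from plant import get_obs, viewer, manip gives the robot as it stands.
- The arm moves only by the shell command python3 -m creep 'ROWS' [OPENING] [FORCE]. ROWS is JSON, a list that holds one entry, the list of rows, each a list of 6 numbers: the shift along the world's x, y, z in m, then the turn, a rotation vector about the world's x, y, z in rad. In form: [[[tx, ty, tz, ax, ay, az], ...]]. A call has 1 to 8 rows; each row shifts and turns the pose as measured when the row begins; what a row does not reach is not made up. A row lasts 1/8 s, in which the tool goes at most 62.5 mm and 10.7 degrees, less where a joint would pass 70% of its speed; a pose out of reach is approached as far as the arm can. A call is refused whole if a number of a shift passes 0.0625 or a number of a turn 0.188, either way. A call with a gripper value outside its range is refused whole. OPENING is the gripper command: -1 is fully open, 1 is shut, values between are in proportion, set as the call begins (- or left out, the last holds). The fingers move at their own pace and stop on an object; FORCE is the grip in N (left out, the last holds). Time passes only in rows, so rows that do not move let the fingers close. It gives the time, the measured TCP pose, the force and the opening at its end, in the units of the state.
- get_obs(): the state, without advancing time (a new reading comes with each control period).
- viewer.read_camera(name): name is "side" or "top"; returns a dict with "frame" (420x560x3 uint8, red, green, blue), "K" (3x3 intrinsics, pixels), "rvec" (rotation vector, rad) and "tvec" (3), from world to camera coordinates, as OpenCV has them. Camera axes: x right, y down, z forward; pixel columns grow to the right and rows downward; lengths in m; the calibration is good to about 2 mm. A picture is of the moment at which its call begins. There is no depth.
- manip.close_job(): hands the job in, once; it reports no verdict.
Trained networks look in a picture, given as the dict that the camera call returned (one of the last four; its "shot" number tells which), for a name from the list of things; names that differ only in an ending like _2 or _b are one class to them, and where a whole thing is asked for, a point or a joint stands for the part that bears it (a point fixed in the world has none). Each returns a list of dicts, best first, with "p" (0 to 1); they miss things now and then, are a little off and sometimes report something else, mostly with a low value. They report only what shows in the picture. A call takes as long as a camera call. They do not tell look-alikes from the thing itself.
- viewer.recognise(thing, picture): "pixel" ([column, row] in pixels, amid what is visible of it).
- viewer.masks_of(thing, picture): "pixels" (420x560 bool, what is visible of it) and "pixel" ([column, row] in pixels, amid what is visible of it).
- viewer.pinpoint(thing, picture): "pixel" ([column, row] in pixels: a listed point, or the origin of a listed thing).
The state is a dict: "time_s": time; "qpos": joint angles; "dq": joint speeds; "joint_efforts": joint torques, N m; "eef_pos": TCP position; "eef_rot": TCP orientation; "wrist_force": force on the tool from outside, world axes, zero at the start; "torque": the same for the moment, N m; "opening": opening from 0.0 (shut) to 1.0 (fully open).
Only numpy, scipy, OpenCV 4.12 (cv2) and the standard library are available. Lean on these libraries where they do the work, as an engineer would, in place of code of your own. Each camera call takes 0.05 s, during which the arm holds its last target.

### The job

Fit the feed roller - the long, thick one of the three in the wooden tray - in the label feeder: lower it between the two cheek plates and let it come to rest in its cradle before letting go. Then take the axle from under the letter rack (only its shaft can be reached there; the open axle rest lets you lay it down and take it again by its handle), thread it through the near cheek plate, the roller and the far plate until its handle is fully home against the plate, and let go. Leave everything else on the bench where it is.

Things in the scene. Friction and masses are not known exactly. Their poses are not given: they have to be found in the camera images.
- roller: Feed roller: black rubber cylinder with aluminium core, 50 mm diameter, 80 mm long, a 16 mm bore right through; about 0.18 kg. Origin at its centre; its y axis is the bore axis, horizontal. It lies in any one of the three bays of the wooden tray, centre 29 mm above the bench. Grip it across its 50 mm diameter.
- short_roller: Spare roller, not to be used: same 50 mm diameter but only 48 mm long; lies in another bay, centre 29 mm up. Origin at its centre, axis along y. Must not be moved.
- slim_roller: Spare roller, not to be used: 80 mm long but only 34 mm in diameter; lies in another bay, centre 21 mm up. Origin at its centre, axis along y. Must not be moved.
- tray: Fixed wooden tray, 250 mm (x) by 104 mm (y), floor 4 mm thick, rim 10 mm high. Three bays 78 mm apart along its x (at -78, 0, +78 mm), each with two ribs 10 mm above the bench that keep a roller from rolling; rollers lie along its y. Origin at the centre of its underside.
- feeder: Fixed label feeder: grey base 120 (x) by 190 mm (y -100 to +90), 36 mm high. Two aluminium cheek plates 8 mm thick, 70 mm wide in x, tops 94 mm above the bench; faces at y = 45 and 53 mm, and -45 and -53. Both have a 16 mm hole at x = 0, 70 mm up. A closed housing covers the -y plate outside, to y = -89: the axle enters only from +y. Low outfeed to x = +103. Origin on the bench, z up.
- bore (a point): Point in the feeder midway between the cheek plates on the line of their holes, 70 mm above the bench: the centre of the seated roller. Axes as the feeder's, y along the holes. Two slanting cradle bars below it (highest edges 55 mm up, within 22 mm in x) carry the roller; beside it the +x and -x sides are open above the base.
- mouth (a point): Centre of the axle's entry hole, on the outer (+y) face of the near cheek plate, 53 mm from bore along feeder y. Axes as the feeder's; the axle goes in towards -y.
- axle: Axle: steel shaft 12 mm diameter, 125 mm long (last 8 mm taper to 6 mm), black handle 22 mm diameter, 36 mm long on one end; about 0.12 kg. Origin on its axis at the shoulder between them; x points to the tip (tip +125 mm, handle 0 to -36). Balances about 34 mm from the shoulder on the shaft. It starts level under the letter rack, axis 34 mm up, tip out; only the last 60 to 75 mm stick out.
- rack: Grey letter rack, fixed: deck x -50 to +70, y +-90 mm, underside 66 mm above the bench, papers to 100 mm; legs at its corners. Under it two V supports (x = -7 and -42 mm, tips 33 mm up) carry the axle along rack x, tip towards -x, shoulder near x = +6. The handle cannot slide through the Vs: raise the axle 12 to 18 mm, then draw it out level towards -x by about 110 mm. Origin on the bench.
- rest: Fixed open axle rest: 5 mm base (x +-25, y -35 to +55 mm), two V supports 8 mm thick at y = +30 and -5 mm that hold the shaft along rest y, axis 34 mm above the bench; V tips 38 mm up, Vs 24 mm wide at the top. Laid with the handle on the +y side and the shoulder at y = +38 to +48 mm the axle lies level and steady, its handle free to grip from above. Origin on the bench.
- cap_a: Small pale green plastic cap, 28 mm across, 25 mm high, standing on the bench. Bystander.
- cap_b: Another such cap, 28 mm across, 25 mm high. Bystander.
- glue: White bottle, 40 mm diameter, 130 mm high, standing. Bystander.
- jar: Amber jar with a black lid, 56 mm diameter, 60 mm high, standing. Bystander.
- core: Cardboard ring, 72 mm diameter, 24 mm high, lying flat. Bystander.
- pad: Flat black pad case, 100 x 65 x 17 mm, lying. Bystander.
Not all that is in view belongs to the job. Leave any blue or pink look-alike of the axle alone.

How it is judged:
On the way, in this order (a step that is already met when the one before it is completed fails the run):
1. the roller lies still in the feeder's cradle while the gripper still holds it (x of roller in the frame of bore between -0.005 and 0.005 m and y of roller in the frame of bore between -0.006 and 0.006 m and z of roller in the frame of bore between -0.004 and 0.004 m and angle between the y axis of roller and the y axis of feeder, either way round below 0.1 rad and contact force between the fingers and roller above 1 N and linear speed of roller below 0.03 m/s), for 0.1 s.
2. the roller rests in the cradle, let go (x of roller in the frame of bore between -0.005 and 0.005 m and y of roller in the frame of bore between -0.006 and 0.006 m and z of roller in the frame of bore between -0.004 and 0.004 m and angle between the y axis of roller and the y axis of feeder, either way round below 0.1 rad and linear speed of roller below 0.02 m/s and angular speed of roller below 0.3 rad/s and contact force between the fingers and roller below 0.1 N), for 0.2 s.
At the end, for the whole second after the job is handed in: Axle through both cheek plates and the roller, within 0.06 rad and 4 mm (5 mm in height) of the hole line, its shoulder within 4 mm of the near plate; roller centre within 6 mm along, 5 mm across and 4 mm in height of its seat; both released and at rest; bystanders within 30 mm of their places (y of axle in the frame of mouth between -0.004 and 0.004 m and x of axle in the frame of mouth between -0.004 and 0.004 m and z of axle in the frame of mouth between -0.005 and 0.005 m and angle between the x axis of axle and the y axis of feeder, either way round below 0.06 rad and x of roller in the frame of bore between -0.005 and 0.005 m and y of roller in the frame of bore between -0.006 and 0.006 m and z of roller in the frame of bore between -0.004 and 0.004 m and angle between the y axis of roller and the y axis of feeder, either way round below 0.1 rad and linear speed of each of axle, roller below 0.02 m/s and angular speed of each of axle, roller below 0.3 rad/s); the robot touches nothing.
It fails at once if a spare roller pushed more than 30 mm from its place (distance of any of short_roller, slim_roller from where it was at the start of the episode above 0.03 m).
It fails at once if a small cap pushed more than 30 mm from its place (distance of any of cap_a, cap_b from where it was at the start of the episode above 0.03 m).
It fails at once if the bottle or the jar pushed more than 30 mm from its place (distance of any of glue, jar from where it was at the start of the episode above 0.03 m).
It fails at once if the cardboard ring or the pad case pushed more than 30 mm from its place (distance of any of core, pad from where it was at the start of the episode above 0.03 m).
It also fails if it takes over 72 s, if anything falls off the work surface, if the arm or the gripper's body presses on something with over 40 N, if the wrist force passes 120 N, or if a joint passes its speed limit or range.

## Working session

There is one attempt and no reset: what is moved stays moved. The work goes in short steps, Python scripts to look and compute and a shell command to move; the robot and the scene stay as the last step left them, time stands still between calls to the robot, and variables do not carry over. Pictures are saved under pics/ and viewed, and the job is handed in when it is done.

```bash
ls; mkdir -p pics; python3 - <<'E'
from plant import get_obs, viewer
import cv2,pickle
o=get_obs();print(o)
for n in("side","top"):
    d=viewer.read_camera(n);cv2.imwrite(f"pics/{n}0.png",d["frame"][:,:,::-1]);print(n,d["K"],d["rvec"],d["tvec"],d.get("shot"))
    for t in "roller short_roller slim_roller tray feeder bore mouth axle rack rest cap_a glue jar core pad".split():
        print(t,[(round(r["p"],2),[round(float(x)) for x in r["pixel"]]) for r in viewer.pinpoint(t,d)])
    pickle.dump(d,open(f"{n}0.pkl","wb"))
E
```

```text
pics
{'time_s': 0.0, 'qpos': array([-9.97400858e-01,  3.85529308e-01,  6.57388616e-03, -5.07764839e-04,
       -1.19399138e+00, -2.58582387e-01]), 'dq': array([ 8.34500343e-04,  5.10504814e-04,  2.22755728e-03,  2.91288354e-03,
       -6.56663974e-05,  7.28129129e-04]), 'joint_efforts': array([-2.43239474e-04, -3.92286980e+01,  1.88405192e+01,  4.18643117e+00,
       -4.58713665e-03,  1.17850144e-05]), 'eef_pos': array([ 0.19335458, -0.5937437 ,  0.24921636]), 'eef_rot': array([[-9.50912228e-01, -3.09459758e-01, -7.69950237e-04],
       [-3.09460702e-01,  9.50909995e-01,  2.06262771e-03],
       [ 9.38531031e-05,  2.19964725e-03, -9.99997576e-01]]), 'wrist_force': array([-0.56503494, -0.60096362, -0.64513127]), 'torque': array([0.01364991, 0.00235247, 0.00314076]), 'opening': 1.0018876562277608}
side [[415.62007897   0.         284.14898628]
 [  0.         415.62007897 209.06907127]
 [  0.           0.           1.        ]] [ 0.66952624 -2.48035406  1.34338042] [0.45846533 0.1592702  0.85393253] 1
roller [(0.71, [221, 213]), (0.64, [350, 153])]
short_roller [(0.54, [331, 150])]
slim
[... 649 characters left out ...]
37924  0.21522636] [0.07614215 0.50023257 0.94768109] 2
roller [(0.94, [455, 207])]
short_roller [(0.95, [453, 180]), (0.41, [327, 232]), (0.21, [455, 208])]
slim_roller [(0.92, [457, 244])]
tray [(0.91, [449, 215]), (0.73, [455, 208])]
feeder [(0.87, [343, 196]), (0.54, [367, 123])]
bore [(0.73, [452, 180]), (0.7, [351, 191])]
mouth [(0.94, [326, 186])]
axle [(0.69, [103, 261]), (0.62, [198, 310])]
rack [(0.85, [171, 171]), (0.4, [352, 192])]
rest [(0.77, [249, 235]), (0.63, [456, 210])]
cap_a [(0.55, [331, 232]), (0.45, [278, 148]), (0.25, [327, 186])]
glue [(0.95, [284, 120]), (0.5, [450, 180])]
jar [(0.66, [374, 242])]
core [(0.82, [248, 116])]
pad [(0.9, [367, 124]), (0.61, [329, 234])]
```

View pics/side0.png

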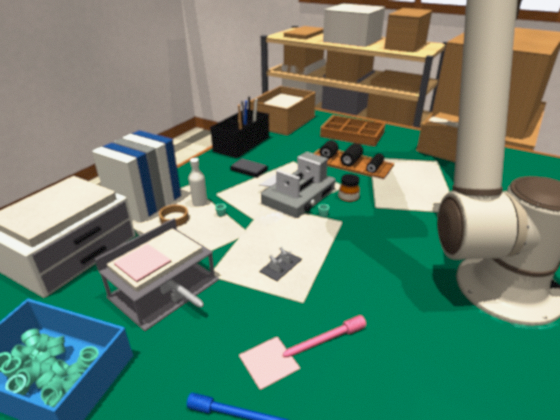

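View pics/top0.png

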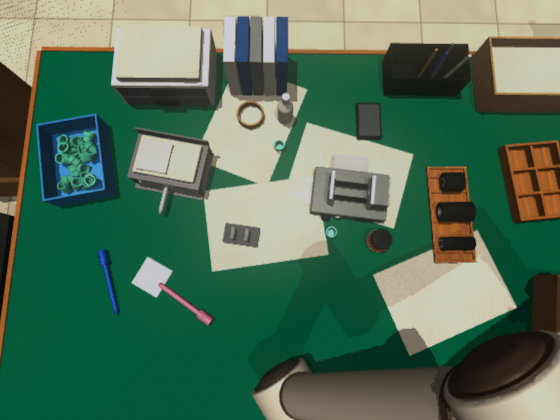

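```bash
cat > h.py <<'E'
import numpy as np,cv2,pickle
def load(n): return pickle.load(open(n,"rb"))
def proj(d,P): return cv2.projectPoints(np.atleast_2d(np.array(P,float)),d["rvec"],d["tvec"],d["K"],None)[0][:,0]
def at_z(d,px,z):
    R=cv2.Rodrigues(d["rvec"])[0];C=-R.T@np.ravel(d["tvec"]);r=R.T@np.linalg.inv(d["K"])@[px[0],px[1],1.]
    return C+r*(z-C[2])/r[2]
def tri(d1,p1,d2,p2):
    Ps=[d["K"]@np.hstack([cv2.Rodrigues(d["rvec"])[0],np.reshape(d["tvec"],(3,1))]) for d in(d1,d2)]
    X=cv2.triangulatePoints(*Ps,np.array(p1,float).reshape(2,1),np.array(p2,float).reshape(2,1));return (X[:3]/X[3]).ravel()
def crop(d,x0,y0,w,h,s,fn):
    cv2.imwrite(fn,cv2.resize(d["frame"][y0:y0+h,x0:x0+w,::-1],None,fx=s,fy=s,interpolation=cv2.INTER_CUBIC))
E
python3 - <<'E'
from h import *
np.set_printoptions(precision=4,suppress=True)
s,t=load("side0.pkl"),load("top0.pkl")
for d in(s,t):
    R=cv2.Rodrigues(d["rvec"])[0];print(-R.T@np.ravel(d["tvec"]))
print("mouth",tri(s,(285,181),t,(326,186)));print("bore",tri(s,(297,175),t,(351,191)))
for n,p,z in [("roller",(455,208),.029),("short",(453,180),.029),("slim",(457,244),.021),("tray",(449,215),0),("rest",(249,235),0),("rack",(171,171),0.0),("feeder",(343,196),0)]: print(n,at_z(t,p,z))
crop(t,290,100,130,140,5,"pics/c_feeder.png");crop(t,415,155,75,120,5,"pics/c_tray.png")
crop(t,120,120,150,130,5,"pics/c_rack.png");crop(s,80,210,240,120,3.3,"pics/c_srack.png");crop(s,240,120,170,120,4.5,"pics/c_sfeed.png")
E
```

```text
[0.0857 0.7742 0.5984]
[0.3067 0.0854 1.0261]
mouth [ 0.5461 -0.0304  0.0775]
bore [ 0.5401 -0.0912  0.0673]
roller [ 0.5041 -0.361   0.029 ]
short [ 0.5771 -0.3616  0.029 ]
slim [ 0.4139 -0.3623  0.021 ]
tray [ 0.4913 -0.3569  0.    ]
rest [0.4363 0.1594 0.    ]
rack [0.6045 0.3679 0.    ]
feeder [ 0.5399 -0.0835  0.    ]
```

View pics/c_feeder.png

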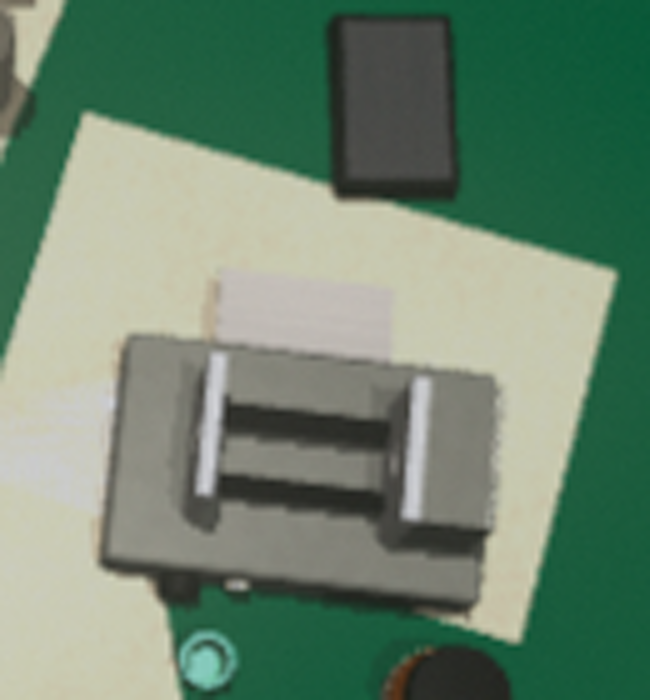

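View pics/c_tray.png

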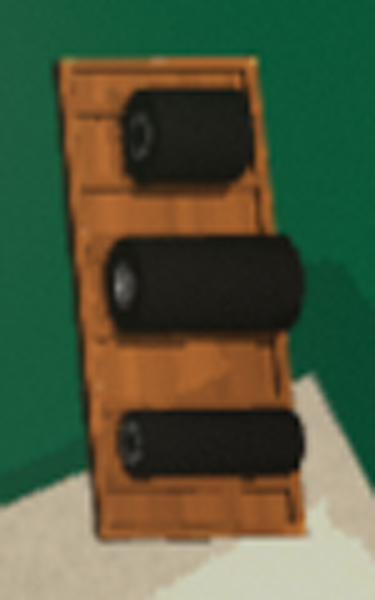

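View pics/c_rack.png

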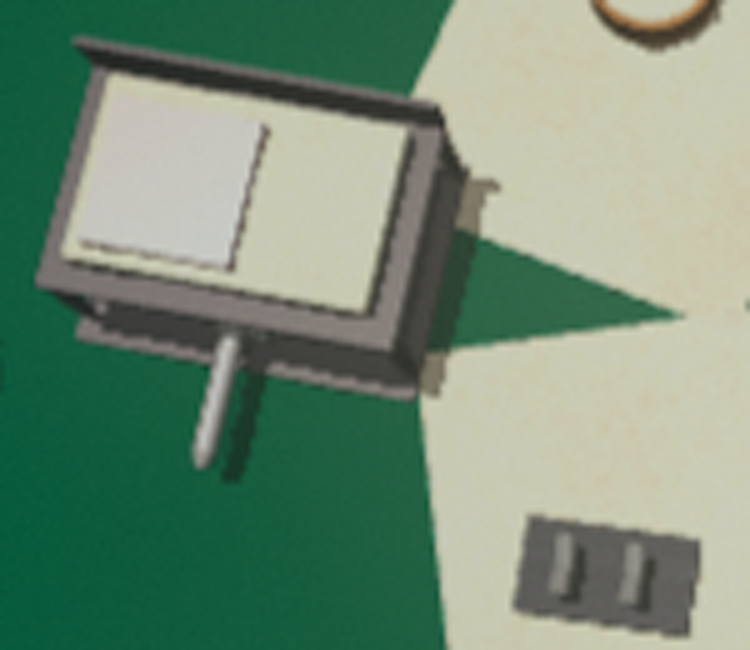

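View pics/c_srack.png

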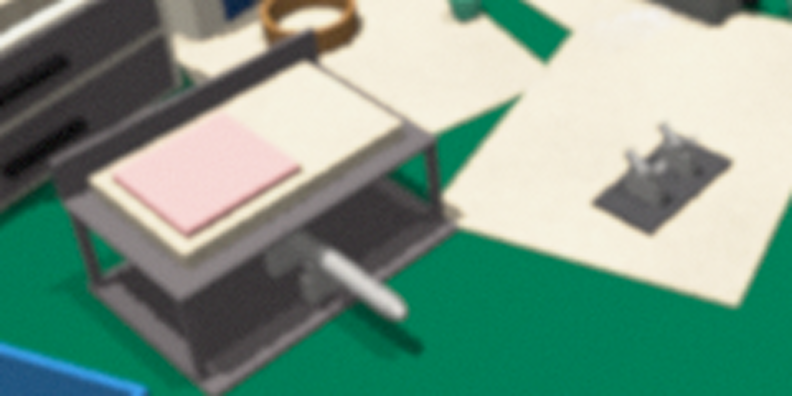

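View pics/c_sfeed.png

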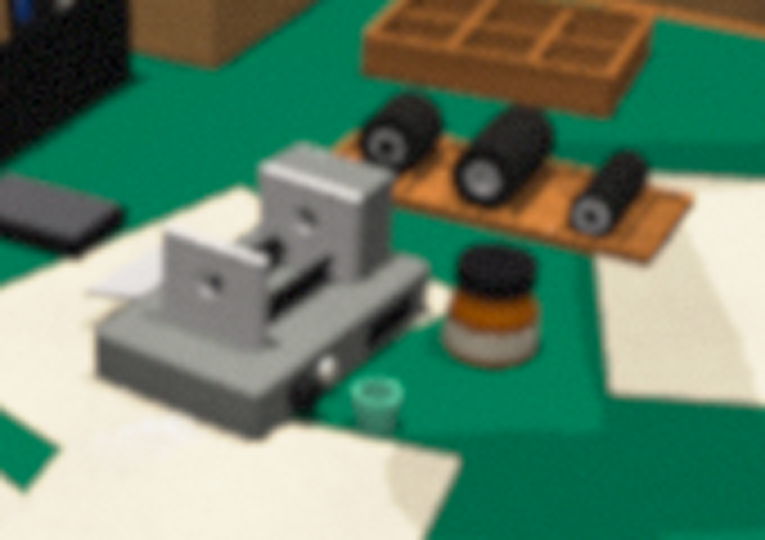

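```bash
cat > fit.py <<'E'
from h import *
from scipy.optimize import least_squares
np.set_printoptions(precision=4,suppress=True)
s,t=load("side0.pkl"),load("top0.pkl")
def c2p(c,off,sc): return (np.array(c)+.5)/sc-.5+np.array(off)
def w(p,P):
    P=np.atleast_2d(P)/1000.;c,q=np.cos(p[2]),np.sin(p[2])
    return np.c_[p[0]+c*P[:,0]-q*P[:,1],p[1]+q*P[:,0]+c*P[:,1],P[:,2]]
def fit(obs,x0):
    f=lambda p:np.concatenate([(proj(d,w(p,P))-px).ravel() for d,P,px in obs])
    r=least_squares(f,x0,loss="soft_l1");return r.x,f(r.x).reshape(-1,2)
def T(off,sc,d,L): return [(d,P,c2p(c,off,sc)) for P,c in L]
ft=(290,100)
F=T(ft,5,t,[((60,90,36),(125,338)),((60,-100,36),(497,375)),((-60,90,36),(105,562)),((35,53,94),(209,352)),((35,45,94),(228,352)),((-35,53,94),(196,495)),((-35,45,94),(212,497)),((35,-45,94),(413,378)),((-35,-45,94),(403,520))])
F+=T((240,120),4.5,s,[((35,53,94),(168,233)),((-35,53,94),(266,268)),((0,53,70),(209,287)),((60,90,36),(97,345)),((-60,90,36),(258,405))])
TR=T((415,155),5,t,[((125,52,10),(62,60)),((125,-52,10),(257,58)),((-125,-52,10),(305,532)),((-125,52,10),(100,537))])
RE=T((120,120),5,t,[((25,55,5),(530,515)),((25,-35,5),(700,540)),((-25,-35,5),(688,635)),((-25,55,5),(515,610)),((0,30,38),(564,567)),((0,-5,38),(633,573))])
if __name__=="__main__":
    for n,o,x in(("feeder",F,(.54,-.085,0)),("tray",TR,(.49,-.36,0)),("rest",RE,(.436,.16,0))):
        p,r=fit(o,x);print(n,p);print(r.T)
    a=c2p((203,465),(120,120),5);b=c2p((232,342),(120,120),5)
    A,B=at_z(t,a,.034),at_z(t,b,.034);print("axle tip",A,"mid",B,np.linalg.norm(A-B),"dir",np.arctan2(*(A-B)[1::-1]))
    a2=c2p((398,312),(80,210),3.3);b2=c2p((330,262),(80,210),3.3);A2,B2=at_z(s,a2,.034),at_z(s,b2,.034)
    print("side",A2,B2,np.arctan2(*(A2-B2)[1::-1]),tri(t,a,s,a2))
E
python3 fit.py
```

```text
feeder [ 0.5397 -0.0905 -0.1043]
[[ 0.1267  0.0144 -0.3227 -0.1033 -0.5805 -0.0066  0.1631 -0.1467 -0.0744
  -1.4352 -0.8652  0.3663 -1.5933  0.2411]
 [-0.7956 -0.2265  0.3772  0.9355  1.2923  0.694   0.659   0.1114  0.1718
  -1.1174 -1.0592 -1.0336 -3.7824 -2.3475]]
tray [ 0.4951 -0.3574  0.0131]
[[-0.3133  0.1393  0.2476 -0.0851]
 [-0.479  -0.3123  0.7325  0.0666]]
rest [ 0.4347  0.1686 -0.1323]
[[-0.1506  0.7067  0.2121 -0.3694 -0.2738 -0.0139]
 [ 0.1701 -0.028   0.3905  0.5107 -0.9925 -0.25  ]]
axle tip [0.4869 0.3793 0.034 ] mid [0.55   0.3686 0.034 ] 0.06403777729879341 dir 2.9743615279610323
side [0.4878 0.3802 0.034 ] [0.547  0.3695 0.034 ] 2.9627684220236454 [0.4875 0.3797 0.0335]
```

```bash
cat > ov.py <<'E'
from fit import *
def poly(im,d,p,P,off,sc,col,closed=True):
    q=proj(d,w(p,P));q=((q-off+.5)*sc-.5)
    cv2.polylines(im,[np.round(q*8).astype(int)],closed,col,1,cv2.LINE_AA,3)
def big(d,off,wh,sc): x,y=off;return cv2.resize(d["frame"][y:y+wh[1],x:x+wh[0],::-1],None,fx=sc,fy=sc,interpolation=cv2.INTER_CUBIC)
def feeder(im,d,p,off,sc):
    poly(im,d,p,[(60,90,36),(60,-100,36),(-60,-100,36),(-60,90,36)],off,sc,(0,0,255))
    for a,b in((45,53),(-45,-53)):
        poly(im,d,p,[(35,a,94),(35,b,94),(-35,b,94),(-35,a,94)],off,sc,(0,255,255))
    for yy in(53,-45):
        poly(im,d,p,[(35,yy,36),(35,yy,94),(-35,yy,94),(-35,yy,36)],off,sc,(255,255,0))
        th=np.linspace(0,6.28,20);poly(im,d,p,np.c_[8*np.cos(th),yy+0*th,70+8*np.sin(th)],off,sc,(0,255,0))
if __name__=="__main__":
    import sys
    pf=fit(F,(.54,-.085,0))[0];pt=fit(TR,(.49,-.36,0))[0];pr=fit(RE,(.43,.16,0))[0]
    for d,off,wh,sc,n in((t,(300,150),(110,80),7,"t"),(s,(255,135),(90,85),7,"s")):
        im=big(d,off,wh,sc);feeder(im,d,pf,off,sc);cv2.imwrite(f"pics/ov_{n}.png",im)
    ro=(0,0,0)
    for d,off,wh,sc,n in((t,(420,155),(70,115),5,"t"),(s,(310,130),(90,50),8,"s")):
        im=big(d,off,wh,sc)
        poly(im,d,pt,[(125,52,10),(125,-52,10),(-125,-52,10),(-125,52,10)],off,sc,(0,255,255))
        th=np.linspace(0,6.28,30)
        for yy in(-40,40): poly(im,d,pt,np.c_[25*np.cos(th),yy+0*th,29+25*np.sin(th)],off,sc,(0,255,0))
        cv2.imwrite(f"pics/ovt_{n}.png",im)
E
python3 ov.py; python3 -c "
import cv2,numpy as np
a=[cv2.imread(f'pics/{n}.png') for n in('ov_t','ov_s')]
print([x.shape for x in a])"
```

```text
[(560, 770, 3), (595, 630, 3)]
```

View pics/ov_t.png

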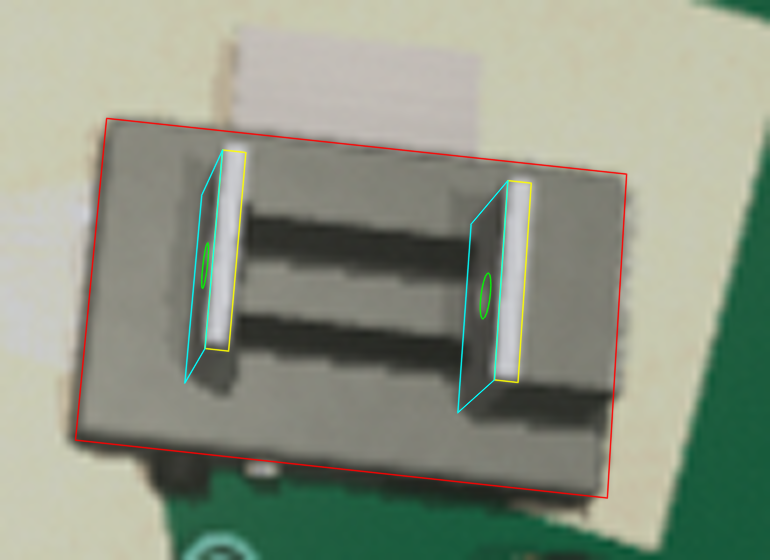

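View pics/ov_s.png

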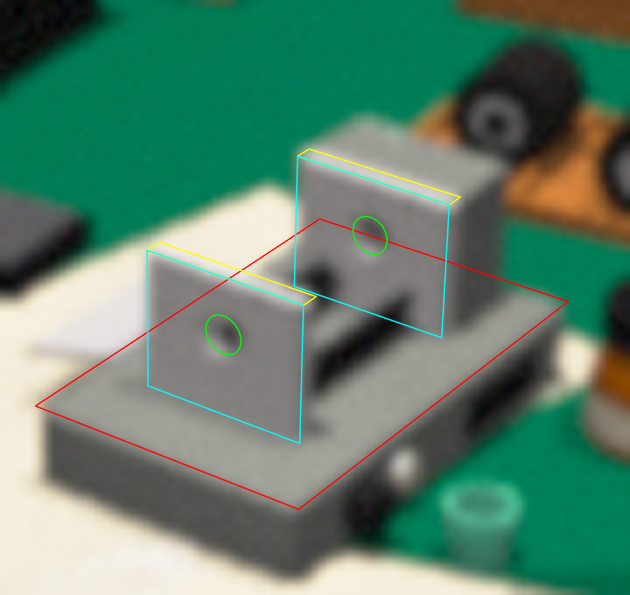

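View pics/ovt_t.png

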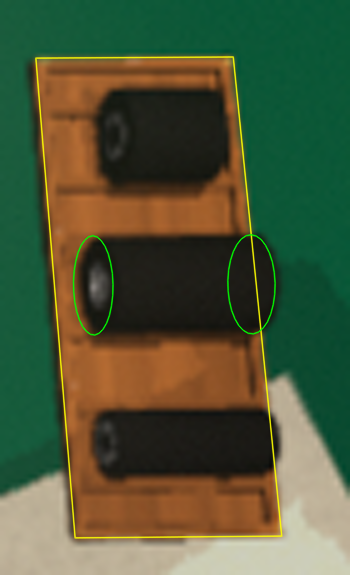

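View pics/ovt_s.png

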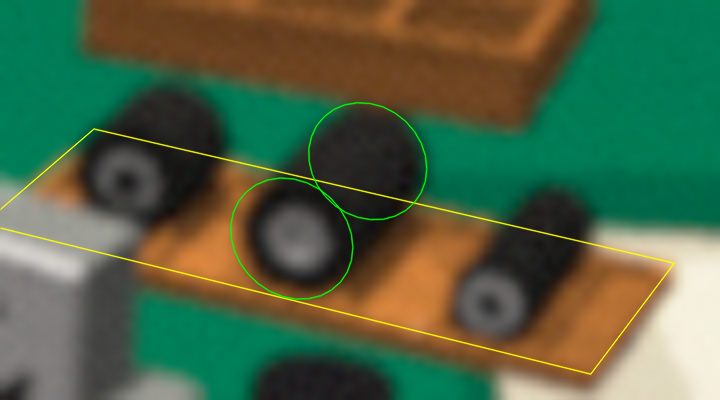

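```bash
python3 -m creep '[[[0.038,0.028,-0.01,0,0,0.16],[0.038,0.028,-0.01,0,0,0.16],[0.038,0.028,-0.01,0,0,0.16],[0.038,0.028,-0.01,0,0,0.16],[0.038,0.028,-0.01,0,0,0.16],[0.038,0.028,-0.01,0,0,0.16],[0.038,0.028,-0.01,0,0,0.16],[0.038,0.03,-0.01,0,0,0.15]]]' -0.46 60; python3 -c "
from plant import get_obs
o=get_obs();print(o['qpos'],o['eef_pos'],o['eef_rot'])"
```

```text
time_s: 2.6
eef_pos: [0.5041, -0.3637, 0.1698]
eef_rot: [[0.05, -0.999, 0.005], [-0.999, -0.05, -0.001], [0.002, -0.005, -1.0]]
wrist_force: [0.8, -0.7, 0.4]
opening: 0.73
[-3.65279838e-01  4.40980517e-01 -1.15585055e-01 -7.01795274e-04
 -1.00862357e+00  4.15406258e-01] [ 0.50409852 -0.36369934  0.1698416 ] [[ 0.0497288  -0.99874789  0.00544943]
 [-0.99876128 -0.04973737 -0.00144836]
 [ 0.00171759 -0.00537065 -0.9999841 ]]
```

```bash
cat > snap.py <<'E'
import sys
from plant import viewer,get_obs
from h import *
def snap(tag,names=("side","top")):
    out=[]
    for n in names:
        d=viewer.read_camera(n);pickle.dump(d,open(f"{n}{tag}.pkl","wb"));cv2.imwrite(f"pics/{n}{tag}.png",d["frame"][:,:,::-1]);out.append(d)
    return out
if __name__=="__main__": snap(sys.argv[1])
E
python3 snap.py 1; python3 - <<'E'
from h import *
s,t=load("side1.pkl"),load("top1.pkl")
crop(t,400,145,110,120,5,"pics/t1c.png");crop(s,300,80,110,120,5,"pics/s1c.png")
a=cv2.imread("pics/t1c.png");b=cv2.imread("pics/s1c.png");cv2.imwrite("pics/c1.png",cv2.resize(np.hstack([a,b]),(800,436)))
E
```

```text
(no output)
```

View pics/c1.png

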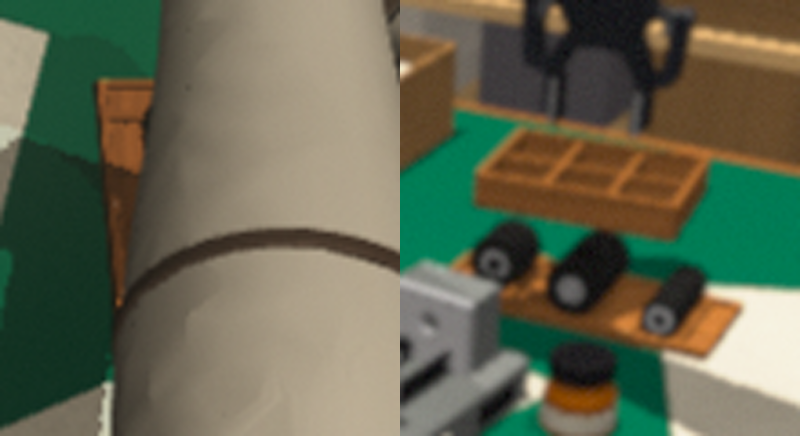

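```bash
python3 - <<'E'
from ov import *
pt=fit(TR,(.49,-.36,0))[0]
for d,off,wh,sc,n in((t,(420,155),(70,115),6,"t"),(s,(310,130),(90,50),8,"s")):
    im=big(d,off,wh,sc);th=np.linspace(0,6.28,30)
    for yy in(-40,40):
        for r,c in((25,(0,255,0)),(8,(0,0,255))): poly(im,d,pt,np.c_[r*np.cos(th),yy-8+0*th,29+r*np.sin(th)],off,sc,c)
    cv2.imwrite(f"pics/ro_{n}.png",im)
a=cv2.imread("pics/ro_t.png")[100:500];b=cv2.imread("pics/ro_s.png");cv2.imwrite("pics/ro.png",np.hstack([a,np.vstack([b])[:400]])[:, :1140])
E
```

```text
(no output)
```

View pics/ro.png

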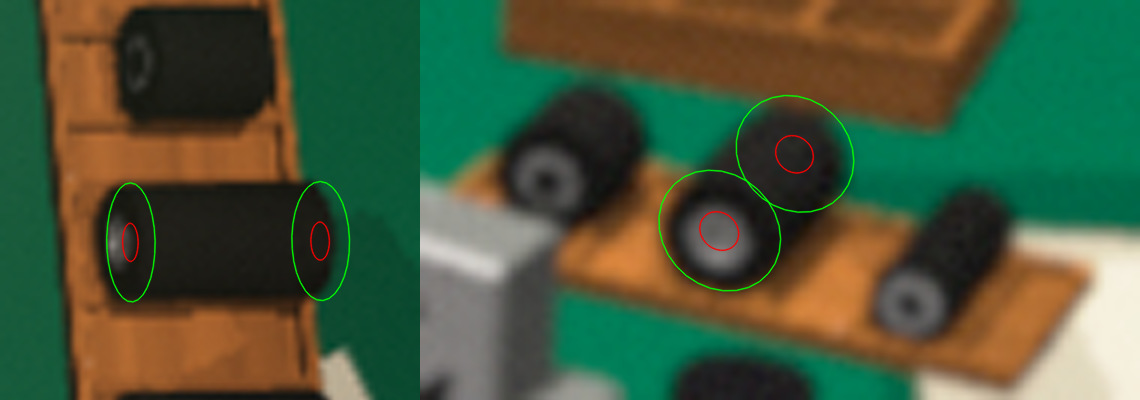

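```bash
python3 -m creep '[[[-0.009,0.002,-0.02,0,0,-0.037],[0,0,-0.03,0,0,0],[0,0,-0.03,0,0,0],[0,0,0,0,0,0]]]'; python3 snap.py 2;python3 - <<'E'
from h import *
s=load("side2.pkl")
crop(s,300,80,110,120,5,"pics/s2c.png")
E
```

```text
time_s: 3.2
eef_pos: [0.4967, -0.3602, 0.0878]
eef_rot: [[0.011, -1.0, 0.006], [-1.0, -0.011, -0.002], [0.002, -0.006, -1.0]]
wrist_force: [1.2, -0.9, 0.8]
opening: 0.734
```

View pics/s2c.png

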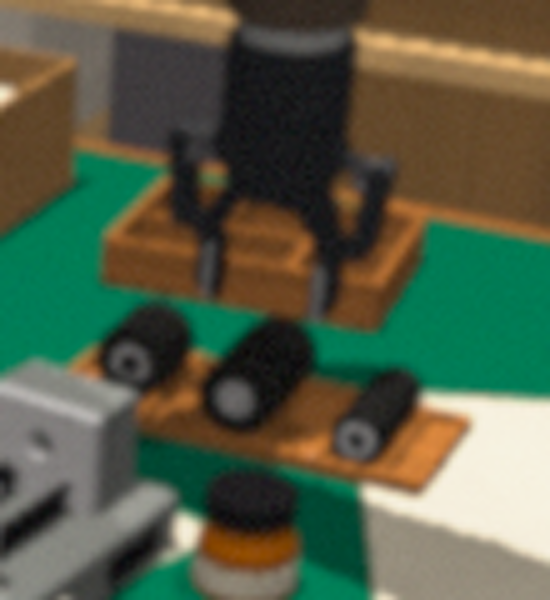

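```bash
python3 -m creep '[[[-0.0015,-0.001,-0.02,0,0,0],[0,0,-0.02,0,0,0],[0,0,-0.013,0,0,0],[0,0,0,0,0,0]]]'; python3 -m creep '[[[0,0,0,0,0,0],[0,0,0,0,0,0],[0,0,0,0,0,0],[0,0,0,0,0,0]]]' 1 60; python3 snap.py 3;python3 - <<'E'
from h import *
s=load("side3.pkl")
crop(s,300,80,110,120,5,"pics/s3c.png")
E
```

```text
time_s: 3.8
eef_pos: [0.5015, -0.3652, 0.0442]
eef_rot: [[0.012, -1.0, 0.024], [-1.0, -0.012, -0.012], [0.012, -0.024, -1.0]]
wrist_force: [0.7, 0.7, -0.1]
opening: 0.731
time_s: 4.3
eef_pos: [0.4971, -0.3657, 0.0481]
eef_rot: [[0.012, -1.0, 0.015], [-1.0, -0.013, -0.011], [0.011, -0.015, -1.0]]
wrist_force: [-0.7, 0.5, -1.1]
opening: 0.551
```

View pics/s3c.png

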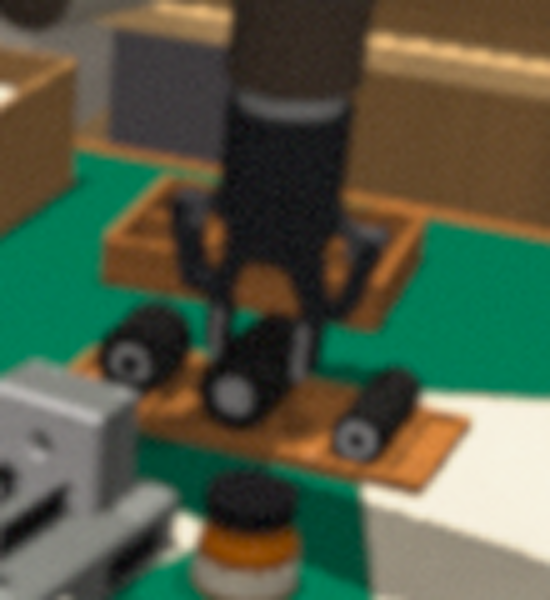

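```bash
python3 -c "
from plant import get_obs
o=get_obs();print(o['qpos'],o['joint_efforts'],o['eef_pos'],o['opening'],o['wrist_force'],o['dq'])"; python3 - <<'E'
from h import *
t=load("top3.pkl");print(t["frame"].shape)
E
```

```text
[-0.37028254  0.5693695  -0.25808236  0.00670886 -0.72580578  0.37793828] [-4.85547481e-02 -4.40644205e+01  1.42426202e+01  3.22407424e+00
  4.08285437e-02 -3.62476330e-04] [ 0.49702544 -0.36568464  0.04792009] 0.5443418267309343 [ 0.08232237 -0.37619393 -1.33690659] [ 7.18708889e-06  4.00581790e-03 -3.35912961e-03 -5.86432193e-04
 -2.90263503e-03  5.48092499e-04]
(420, 560, 3)
```

View pics/side3.png

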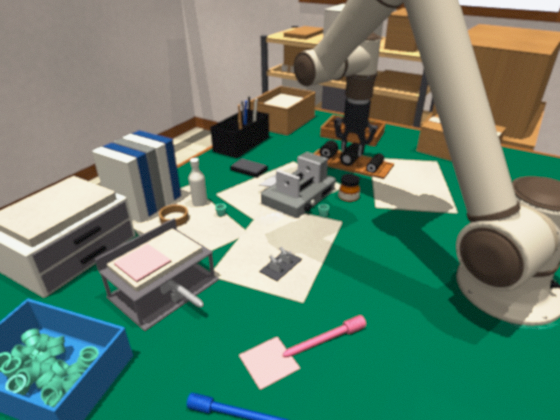

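```bash
python3 -m creep '[[[0,0,0,0,0,0],[0,0,0,0,0,0],[0,0,0,0,0,0]]]' -0.46 60; python3 -m creep '[[[-0.001,0.004,0,0.011,0.015,0],[0,0,-0.004,0,0,0]]]';  python3 -m creep '[[[0,0,-0.005,0,0,0]]]'; python3 -m creep '[[[0,0,-0.003,0,0,0]]]'
```

```text
time_s: 4.78
eef_pos: [0.4982, -0.3659, 0.0484]
eef_rot: [[0.013, -1.0, 0.016], [-1.0, -0.014, -0.011], [0.012, -0.016, -1.0]]
wrist_force: [0.4, -0.1, -0.4]
opening: 0.729
time_s: 5.03
eef_pos: [0.4975, -0.3617, 0.0447]
eef_rot: [[0.014, -1.0, 0.001], [-1.0, -0.014, -0.0], [0.0, -0.001, -1.0]]
wrist_force: [-0.4, -0.3, -1.1]
opening: 0.73
time_s: 5.15
eef_pos: [0.4976, -0.3617, 0.0394]
eef_rot: [[0.014, -1.0, 0.001], [-1.0, -0.014, -0.0], [0.0, -0.001, -1.0]]
wrist_force: [-0.2, -0.3, -0.8]
opening: 0.731
time_s: 5.28
eef_pos: [0.4973, -0.3616, 0.0358]
eef_rot: [[0.014, -1.0, 0.001], [-1.0, -0.014, 0.0], [-0.0, -0.001, -1.0]]
wrist_force: [-0.4, 0.5, 0.1]
opening: 0.727
```

```bash
python3 -m creep '[[[-0.002,0,-0.002,0,0,0],[0,0,0,0,0,0]]]'; python3 -m creep '[[[0,0,0,0,0,0],[0,0,0,0,0,0],[0,0,0,0,0,0],[0,0,0,0,0,0]]]' 1 60;python3 -m creep '[[[0,0,0.01,0,0,0],[0,0,0,0,0,0]]]'; python3 snap.py 4;python3 - <<'E'
from h import *
s=load("side4.pkl")
crop(s,300,80,110,120,5,"pics/s4c.png")
E
```

```text
time_s: 5.52
eef_pos: [0.4948, -0.3615, 0.0331]
eef_rot: [[0.014, -1.0, -0.0], [-1.0, -0.014, 0.001], [-0.001, 0.0, -1.0]]
wrist_force: [0.5, -0.4, 0.8]
opening: 0.73
time_s: 6.02
eef_pos: [0.495, -0.3616, 0.0336]
eef_rot: [[0.014, -1.0, 0.0], [-1.0, -0.014, 0.0], [-0.0, -0.0, -1.0]]
wrist_force: [-0.2, 0.5, 0.7]
opening: 0.562
time_s: 6.28
eef_pos: [0.4948, -0.3615, 0.044]
eef_rot: [[0.014, -1.0, -0.0], [-1.0, -0.014, 0.001], [-0.001, 0.0, -1.0]]
wrist_force: [0.3, 0.9, -1.3]
opening: 0.56
```

View pics/s4c.png

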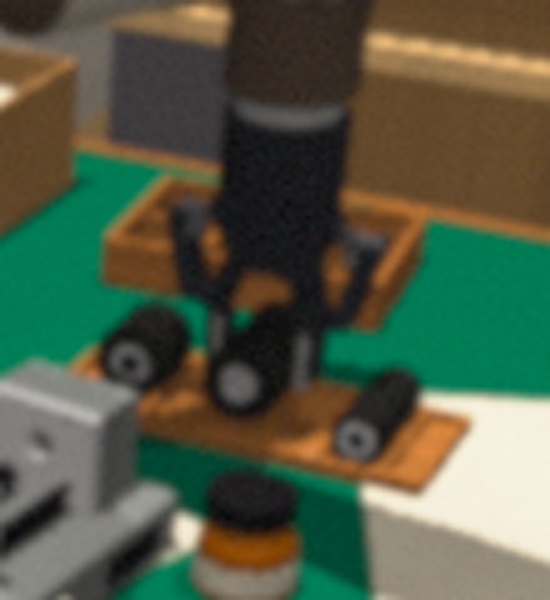

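```bash
python3 -m creep '[[[0,0,0.05,0,0,0],[0,0,0.05,0,0,0],[0.009,0.05,0.01,0,0,-0.03],[0.009,0.055,0,0,0,-0.03],[0.009,0.055,0,0,0,-0.03],[0.009,0.055,0,0,0,-0.03],[0.009,0.05,0,0,0,0],[0,0,0,0,0,0]]]';python3 -m creep '[[[0,0,0,0,0,0],[0,0,0,0,0,0]]]'
```

```text
time_s: 7.38
eef_pos: [0.5377, -0.0881, 0.1546]
eef_rot: [[-0.114, -0.993, -0.003], [-0.993, 0.114, 0.005], [-0.005, 0.003, -1.0]]
wrist_force: [0.2, -0.9, -1.4]
opening: 0.565
time_s: 7.62
eef_pos: [0.537, -0.0887, 0.1543]
eef_rot: [[-0.115, -0.993, -0.004], [-0.993, 0.115, 0.005], [-0.005, 0.004, -1.0]]
wrist_force: [-0.1, -0.4, -1.0]
opening: 0.562
```

```bash
python3 snap.py 5; python3 - <<'E'
from ov import *
from plant import get_obs
o=get_obs();print(o["eef_pos"])
s5,t5=load("side5.pkl"),load("top5.pkl")
p=[o["eef_pos"][0],o["eef_pos"][1],-.115];z=(o["eef_pos"][2]-.0046)*1000
pf=fit(F,(.54,-.085,0))[0]
for d,off,wh,sc,n in((t5,(300,130),(110,100),6,"t"),(s5,(240,90),(110,130),6,"s")):
    im=big(d,off,wh,sc);th=np.linspace(0,6.28,30);feeder(im,d,pf,off,sc)
    for yy in(-40,40):
        for r,c in((25,(0,128,255)),(8,(0,0,255))): poly(im,d,p,np.c_[r*np.cos(th),yy+0*th,z+r*np.sin(th)],off,sc,c)
    cv2.imwrite(f"pics/h5_{n}.png",im)
E
```

```text
[ 0.537  -0.089   0.1543]
```

View pics/h5_t.png

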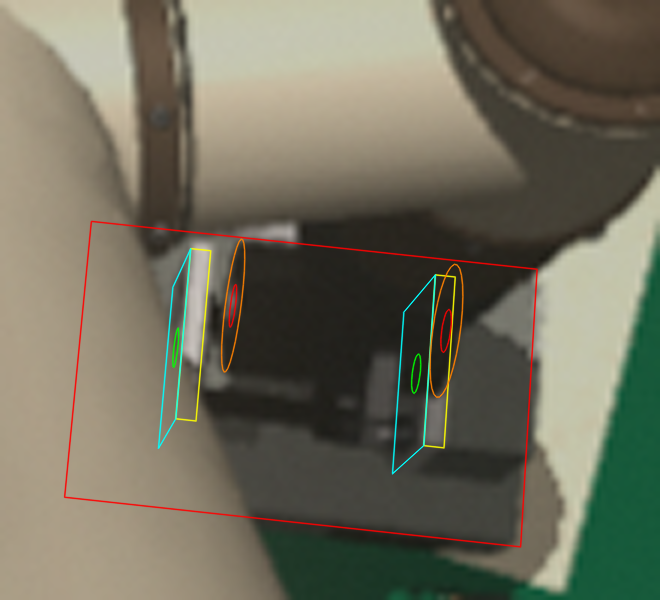

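View pics/h5_s.png

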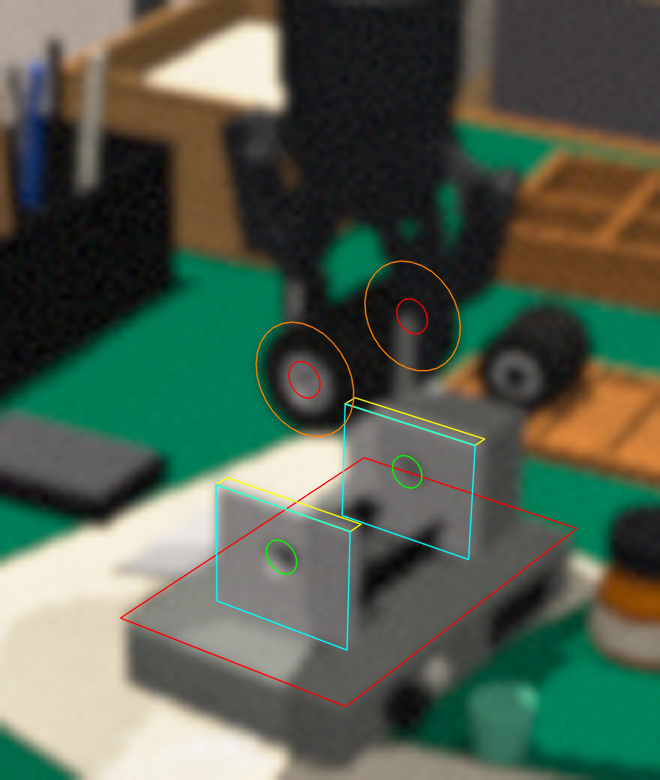

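```bash
python3 -m creep '[[[0.0025,-0.0035,-0.01,0.004,0.004,0.011],[0,0,-0.01,0,0,0],[0,0,-0.01,0,0,0],[0,0,0,0,0,0]]]'; python3 snap.py 6; python3 - <<'E'
from h import *
s,t=load("side6.pkl"),load("top6.pkl")
crop(s,255,115,90,85,6,"pics/a.png");crop(t,300,140,110,85,6,"pics/b.png")
a=cv2.imread("pics/a.png");b=cv2.imread("pics/b.png");cv2.imwrite("pics/c6.png",np.hstack([a,b]))
E
```

```text
time_s: 8.22
eef_pos: [0.5387, -0.0947, 0.1211]
eef_rot: [[-0.107, -0.994, -0.01], [-0.994, 0.107, 0.009], [-0.008, 0.011, -1.0]]
wrist_force: [0.9, -0.4, -0.8]
opening: 0.562
```

View pics/c6.png

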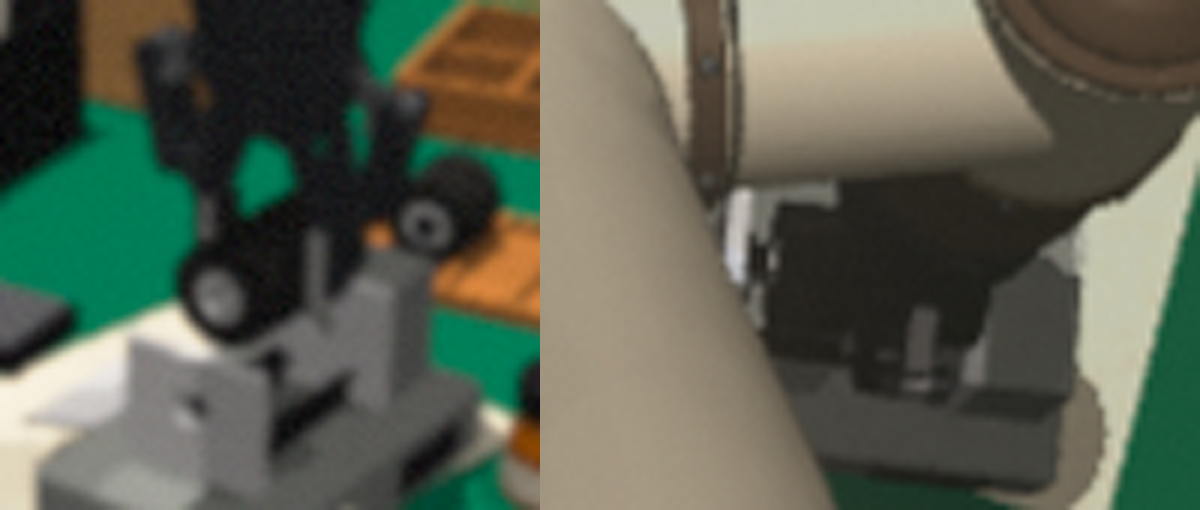

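```bash
python3 - <<'E'
from ov import *
from plant import get_obs
e=get_obs()["eef_pos"];print(e)
s5,t5=load("side6.pkl"),load("top6.pkl")
p=[e[0],e[1],-.107];z=(e[2]-.0046)*1000
pf=fit(F,(.54,-.085,0))[0]
ims=[]
for d,off,wh,sc in((t5,(315,140),(70,80),8),(s5,(265,130),(65,80),8)):
    im=big(d,off,wh,sc);th=np.linspace(0,6.28,30);feeder(im,d,pf,off,sc)
    for yy,c in((-40,(0,128,255)),(40,(0,128,255)),(43,(255,0,255))):
        poly(im,d,p,np.c_[25*np.cos(th),yy+0*th,z+25*np.sin(th)],off,sc,c)
    ims.append(im)
cv2.imwrite(f"pics/h6.png",np.hstack(ims))
E
```

```text
[ 0.5395 -0.0945  0.1222]
```

View pics/h6.png

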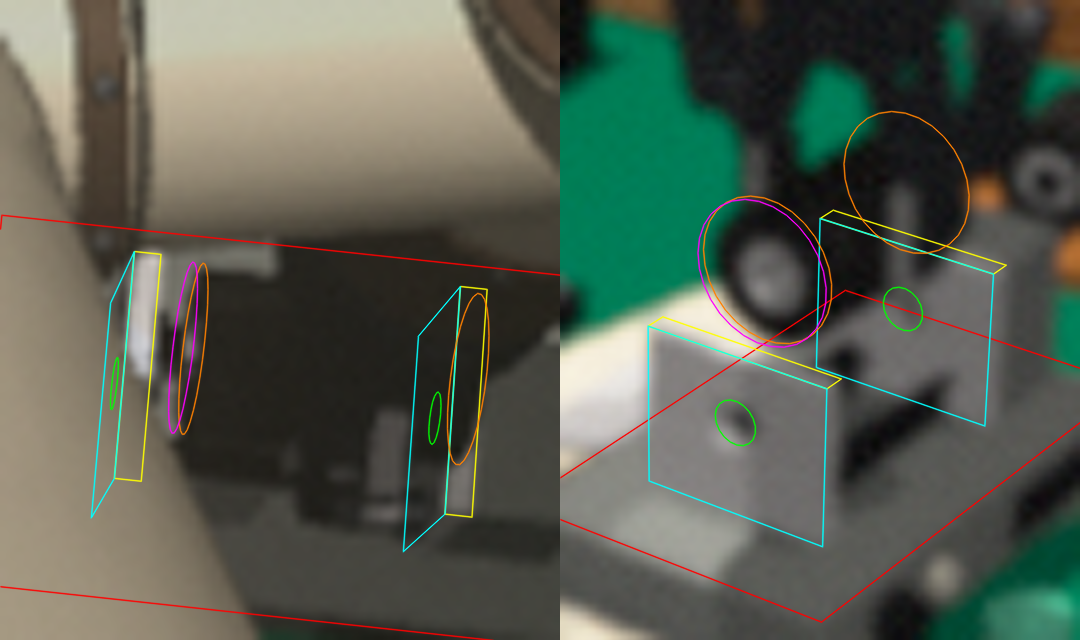

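```bash
python3 -m creep '[[[0,0,-0.01,-0.009,-0.01,0.003],[0,0,-0.01,0,0,0],[0,0,-0.01,0,0,0]]]';python3 -m creep '[[[0,0,-0.006,0,0,0],[0,0,-0.004,0,0,0]]]'
```

```text
time_s: 8.7
eef_pos: [0.5413, -0.0942, 0.0931]
eef_rot: [[-0.103, -0.995, 0.007], [-0.995, 0.103, 0.0], [-0.001, -0.007, -1.0]]
wrist_force: [-0.7, 0.9, -0.8]
opening: 0.564
time_s: 8.95
eef_pos: [0.5412, -0.0942, 0.082]
eef_rot: [[-0.103, -0.995, 0.006], [-0.995, 0.103, 0.0], [-0.001, -0.006, -1.0]]
wrist_force: [-0.8, 0.3, -1.5]
opening: 0.561
```

```bash
python3 -m creep '[[[-0.0018,0,-0.002,0,0.006,0],[0,0,-0.003,0,0,0]]]';python3 -m creep '[[[0,0,-0.002,0,0,0]]]'; python3 -m creep '[[[0,0,-0.001,0,0,0]]]'; python3 -m creep '[[[0,0,-0.001,0,0,0]]]'
```

```text
time_s: 9.2
eef_pos: [0.5396, -0.0942, 0.0768]
eef_rot: [[-0.103, -0.995, 0.0], [-0.995, 0.103, 0.0], [-0.0, -0.0, -1.0]]
wrist_force: [0.9, -0.2, -1.4]
opening: 0.564
time_s: 9.32
eef_pos: [0.5406, -0.0943, 0.0754]
eef_rot: [[-0.102, -0.995, 0.003], [-0.995, 0.102, 0.0], [-0.0, -0.002, -1.0]]
wrist_force: [0.5, -0.2, 3.1]
opening: 0.561
time_s: 9.45
eef_pos: [0.541, -0.0943, 0.0751]
eef_rot: [[-0.102, -0.995, 0.004], [-0.995, 0.102, 0.0], [-0.0, -0.003, -1.0]]
wrist_force: [-1.7, 0.2, 5.6]
opening: 0.563
time_s: 9.57
eef_pos: [0.5411, -0.0943, 0.0751]
eef_rot: [[-0.102, -0.995, 0.004], [-0.995, 0.102, -0.0], [-0.0, -0.004, -1.0]]
wrist_force: [-3.2, 1.7, 7.6]
opening: 0.562
```

```bash
python3 -m creep '[[[0,0,0,0,0,0],[0,0,0,0,0,0],[0,0,0,0,0,0],[0,0,0,0,0,0]]]'; python3 snap.py 7; python3 - <<'E'
from ov import *
from plant import get_obs
s5,t5=load("side7.pkl"),load("top7.pkl")
pf=fit(F,(.54,-.085,0))[0]
ims=[]
for d,off,wh,sc in((t5,(315,140),(70,80),8),(s5,(265,130),(65,80),8)):
    im=big(d,off,wh,sc);th=np.linspace(0,6.28,30)
    for yy,c in((-40,(0,128,255)),(40,(0,128,255))):
        poly(im,d,pf,np.c_[25*np.cos(th),yy+0*th,70+25*np.sin(th)],off,sc,c)
    ims.append(im)
cv2.imwrite(f"pics/h7.png",np.hstack(ims))
E
```

```text
time_s: 10.07
eef_pos: [0.5411, -0.0942, 0.0753]
eef_rot: [[-0.102, -0.995, 0.004], [-0.995, 0.102, 0.0], [-0.001, -0.004, -1.0]]
wrist_force: [0.2, 0.5, 1.7]
opening: 0.563
```

View pics/h7.png

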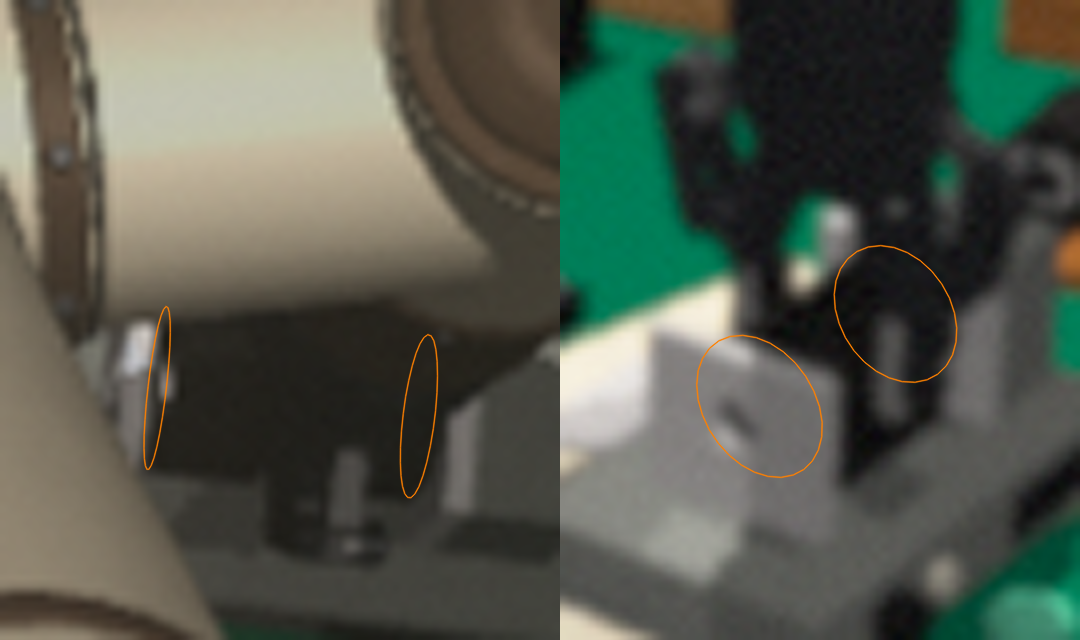

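```bash
python3 -m creep '[[[0,0,0,0,0,0],[0,0,0,0,0,0],[0,0,0,0,0,0],[0,0,0,0,0,0],[0,0,0,0,0,0]]]' -0.46;python3 -m creep '[[[0,0,0.02,0,0,0],[0,0,0.04,0,0,0],[0,0,0.05,0,0,0],[0,0,0.02,0,0,0]]]'; python3 -m creep '[[[-0.01,0.06,0.02,0,0,0],[-0.01,0.06,0,0,0,0],[0,0.06,0,0,0,0],[0,0.06,0,0,0,0],[0,0,0,0,0,0]]]'; python3 snap.py 8; python3 - <<'E'
from ov import *
s5,t5=load("side8.pkl"),load("top8.pkl")
pf=fit(F,(.54,-.085,0))[0]
ims=[]
for d,off,wh,sc in((t5,(315,140),(70,80),8),(s5,(265,130),(65,80),8)):
    im=big(d,off,wh,sc);th=np.linspace(0,6.28,30)
    for yy,c in((-40,(0,128,255)),(40,(0,128,255))):
        poly(im,d,pf,np.c_[25*np.cos(th),yy+0*th,70+25*np.sin(th)],off,sc,c)
    ims.append(im)
cv2.imwrite(f"pics/h8.png",np.hstack(ims))
E
```

```text
time_s: 10.8
eef_pos: [0.5409, -0.0942, 0.0748]
eef_rot: [[-0.102, -0.995, 0.004], [-0.995, 0.102, 0.0], [-0.0, -0.004, -1.0]]
wrist_force: [-0.1, -0.1, -0.5]
opening: 0.73
time_s: 11.3
eef_pos: [0.5388, -0.0944, 0.2063]
eef_rot: [[-0.102, -0.995, -0.003], [-0.995, 0.102, -0.001], [0.001, 0.003, -1.0]]
wrist_force: [0.3, 0.2, -0.3]
opening: 0.731
time_s: 11.92
eef_pos: [0.519, 0.1494, 0.2295]
eef_rot: [[-0.106, -0.994, 0.005], [-0.994, 0.106, 0.002], [-0.003, -0.005, -1.0]]
wrist_force: [0.1, -0.2, 0.8]
opening: 0.732
```

View pics/h8.png

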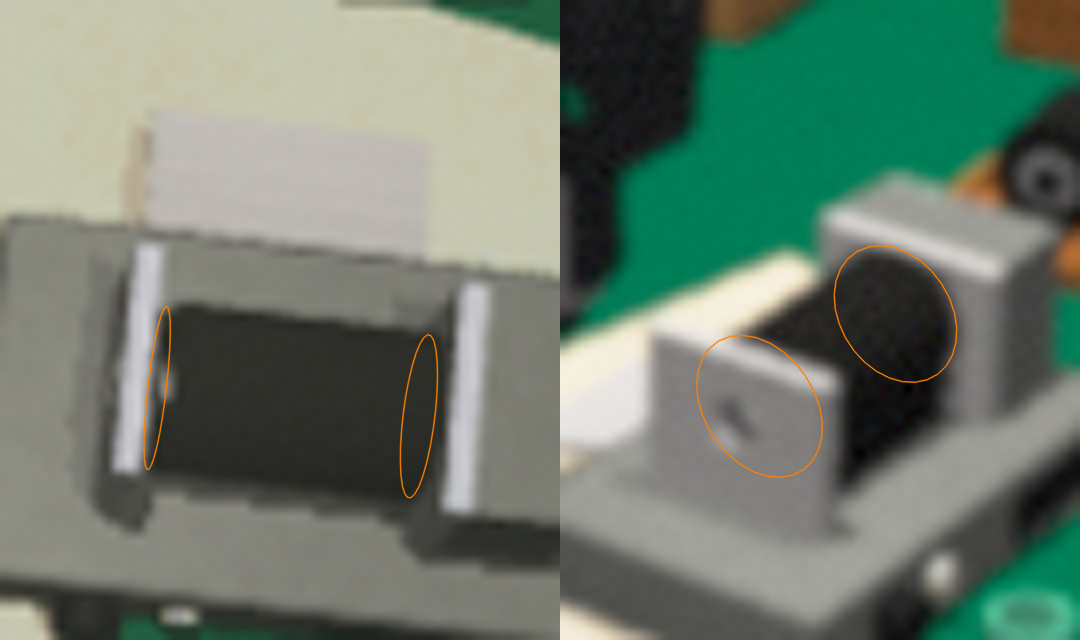

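View pics/side8.png

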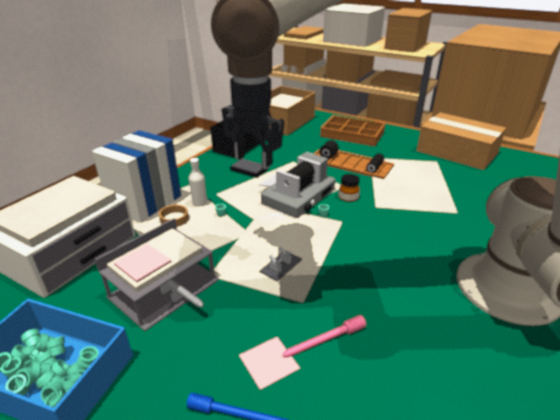

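```bash
python3 - <<'E'
from ov import *
for z in(.066,.07,.074):
    a=at_z(t,c2p((38,287),(120,120),5),z);b=at_z(t,c2p((393,350),(120,120),5),z);print(a,b,np.linalg.norm(a-b),np.arctan2(b[1]-a[1],b[0]-a[0])+np.pi/2)
a=at_z(t,c2p((78,333),(120,120),5),0.004);b=at_z(t,c2p((413,397),(120,120),5),0.004);print(a,b,np.linalg.norm(a-b),np.arctan2(b[1]-a[1],b[0]-a[0])+np.pi/2)
# shaft line via edge fit in zoom
ims=[]
for d,off,wh,sc in((t,(150,180),(30,40),12),(s,(160,270),(55,50),8)):
    im=big(d,off,wh,sc);print(im.shape);cv2.imwrite(f"pics/ax{len(ims)}.png",im);ims.append(im)
h=max(i.shape[0] for i in ims);ims=[cv2.copyMakeBorder(i,0,h-i.shape[0],0,0,0) for i in ims]
cv2.imwrite("pics/ax.png",np.hstack(ims))
E
```

```text
[0.5693 0.4561 0.066 ] [0.5387 0.2808 0.066 ] 0.17790759944405446 -0.17304244578412376
[0.5682 0.4545 0.07  ] [0.5377 0.28   0.07  ] 0.1771663596155229 -0.1730424457841231
[0.5671 0.453  0.074 ] [0.5368 0.2792 0.074 ] 0.17642511978699135 -0.1730424457841231
[0.5617 0.4573 0.004 ] [0.5287 0.282  0.004 ] 0.17840467920874623 -0.18572699839877993
(480, 360, 3)
(400, 440, 3)
```

View pics/ax.png

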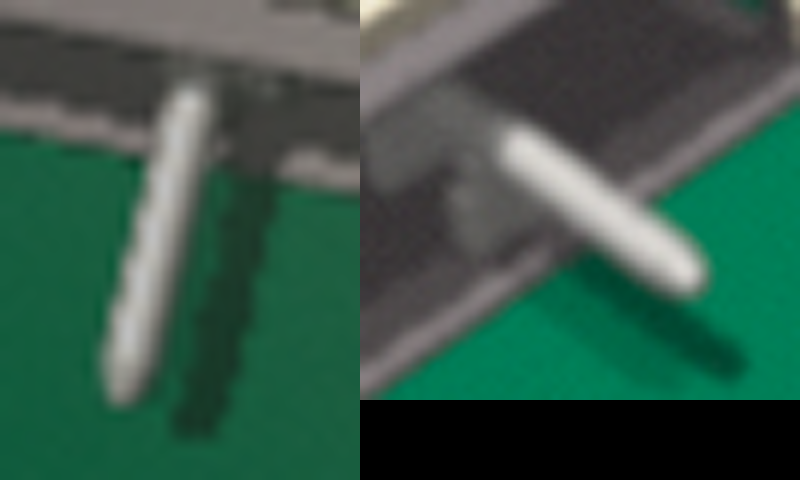

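```bash
python3 -m creep '[[[-0.001,0.028,-0.01,0,0,-0.182],[-0.001,0.028,-0.01,0,0,-0.182],[-0.001,0.028,-0.01,0,0,-0.182],[-0.001,0.028,-0.01,0,0,-0.182],[-0.001,0.028,-0.01,0,0,-0.182],[-0.001,0.028,-0.01,0,0,-0.182],[-0.001,0.028,-0.01,0,0,-0.182],[-0.001,0.028,-0.01,0,0,-0.182]]]' -0.3;python3 -m creep '[[[0,0,-0.01,0,0,-0.182],[0,0,0,0,0,0]]]'
```

```text
time_s: 13.02
eef_pos: [0.5141, 0.3611, 0.148]
eef_rot: [[-0.999, 0.042, 0.0], [0.042, 0.999, -0.007], [-0.0, -0.007, -1.0]]
wrist_force: [-0.2, -0.5, -0.2]
opening: 0.652
time_s: 13.28
eef_pos: [0.5149, 0.3592, 0.1362]
eef_rot: [[-0.974, 0.226, -0.003], [0.226, 0.974, -0.009], [0.001, -0.009, -1.0]]
wrist_force: [0.5, -1.0, -0.3]
opening: 0.65
```

```bash
python3 -m creep '[[[-0.004,0.016,0,0.009,-0.003,0.053],[0,0,-0.02,0,0,0],[0,0,-0.015,0,0,0],[0,0,0,0,0,0]]]'; python3 snap.py 9; python3 - <<'E'
from h import *
s,t=load("side9.pkl"),load("top9.pkl")
crop(s,120,200,120,120,5,"pics/a.png");crop(t,130,140,100,120,5,"pics/b.png")
a=cv2.imread("pics/a.png");b=cv2.imread("pics/b.png");cv2.imwrite("pics/c9.png",np.hstack([a,b]))
E
```

```text
time_s: 13.78
eef_pos: [0.5127, 0.3756, 0.1029]
eef_rot: [[-0.987, 0.163, 0.004], [0.163, 0.987, 0.004], [-0.003, 0.005, -1.0]]
wrist_force: [0.3, 0.3, 0.5]
opening: 0.65
```

View pics/c9.png

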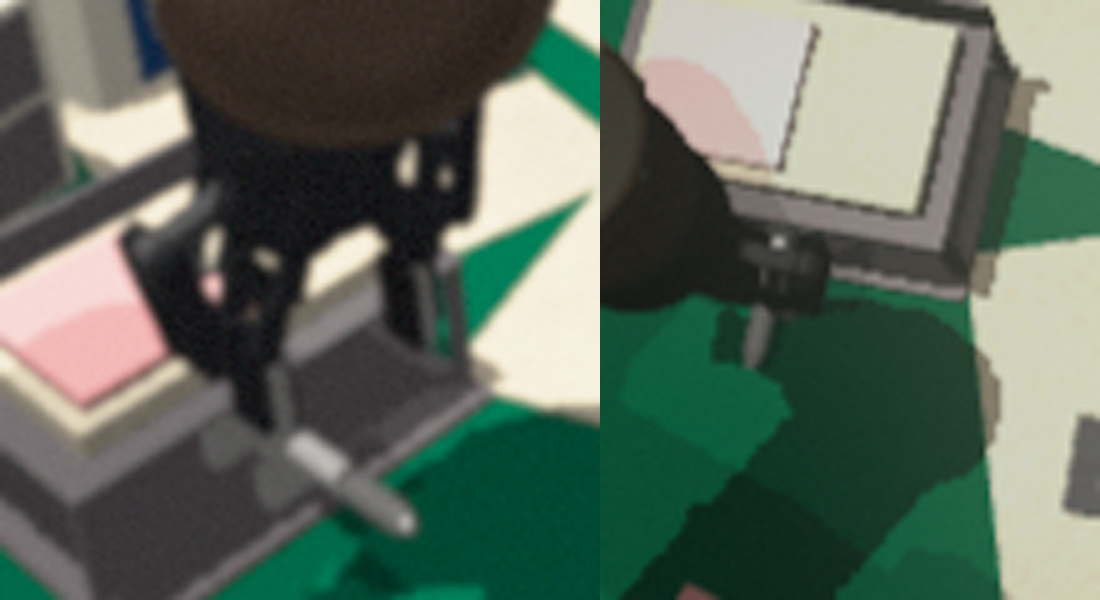

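```bash
python3 -m creep '[[[-0.003,0,-0.015,-0.004,0.004,-0.011],[0,0,-0.015,0,0,0]]]';python3 -m creep '[[[0,0,-0.01,0,0,0],[0,0,-0.01,0,0,0]]]';python3 -m creep '[[[0,0,-0.01,0,0,0],[0,0,-0.006,0,0,0]]]'
```

```text
time_s: 14.12
eef_pos: [0.511, 0.3773, 0.075]
eef_rot: [[-0.985, 0.174, 0.005], [0.174, 0.985, 0.006], [-0.004, 0.006, -1.0]]
wrist_force: [-0.0, 0.4, -0.9]
opening: 0.648
time_s: 14.38
eef_pos: [0.5106, 0.3769, 0.0526]
eef_rot: [[-0.985, 0.174, 0.004], [0.174, 0.985, 0.004], [-0.003, 0.005, -1.0]]
wrist_force: [0.8, -0.1, 0.9]
opening: 0.651
time_s: 14.62
eef_pos: [0.5104, 0.3766, 0.0347]
eef_rot: [[-0.985, 0.174, 0.003], [0.174, 0.985, 0.003], [-0.003, 0.004, -1.0]]
wrist_force: [-1.0, -0.5, 0.8]
opening: 0.647
```

```bash
python3 -m creep '[[[0,0,0,0,0,0],[0,0,0,0,0,0],[0,0,0,0,0,0],[0,0,0,0,0,0],[0,0,0,0,0,0],[0,0,0,0,0,0],[0,0,0,0,0,0]]]' 1 100; python3 snap.py 10; python3 - <<'E'
from h import *
s,t=load("side10.pkl"),load("top10.pkl")
crop(s,120,200,120,120,5,"pics/a.png");crop(t,130,140,100,120,5,"pics/b.png")
a=cv2.imread("pics/a.png");b=cv2.imread("pics/b.png");cv2.imwrite("pics/c10.png",np.hstack([a,b]))
E
```

```text
time_s: 15.5
eef_pos: [0.5105, 0.3763, 0.035]
eef_rot: [[-0.985, 0.174, 0.003], [0.174, 0.985, 0.003], [-0.002, 0.004, -1.0]]
wrist_force: [-0.1, -0.8, -0.7]
opening: 0.107
```

View pics/c10.png

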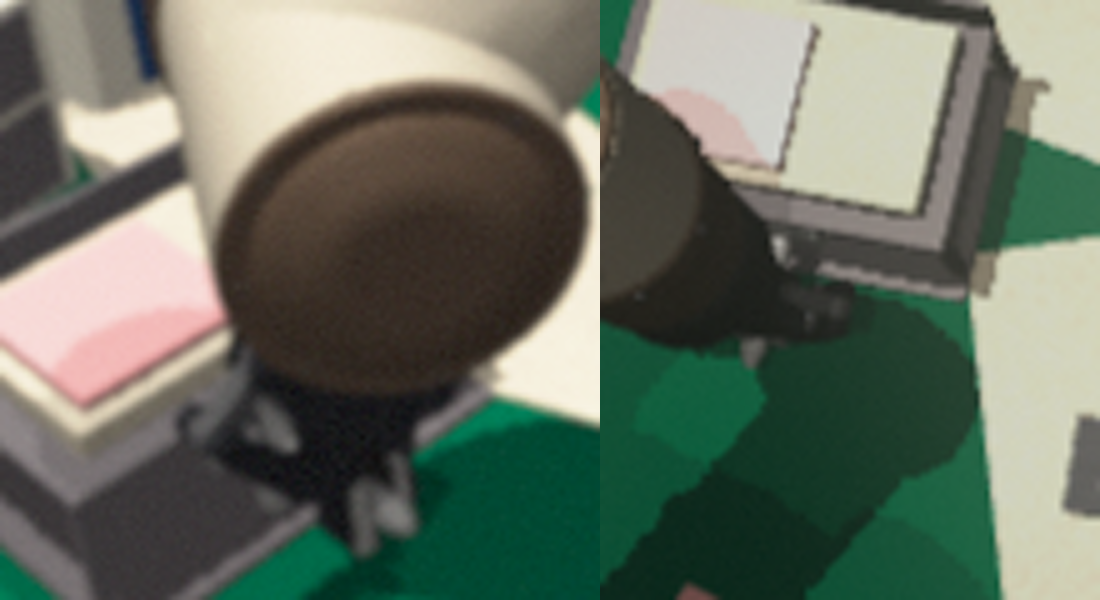

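```bash
python3 -m creep '[[[0,0,0.005,0,0,0],[0,0,0.005,0,0,0],[0,0,0.004,0,0,0],[0,0,0,0,0,0]]]'; python3 snap.py 11; python3 - <<'E'
from h import *
s,t=load("side11.pkl"),load("top11.pkl")
crop(s,120,230,100,90,6,"pics/c11.png")
E
```

```text
time_s: 16.1
eef_pos: [0.5105, 0.3766, 0.0502]
eef_rot: [[-0.985, 0.174, 0.003], [0.174, 0.985, 0.004], [-0.003, 0.004, -1.0]]
wrist_force: [0.1, 0.4, -0.5]
opening: 0.106
```

View pics/c11.png

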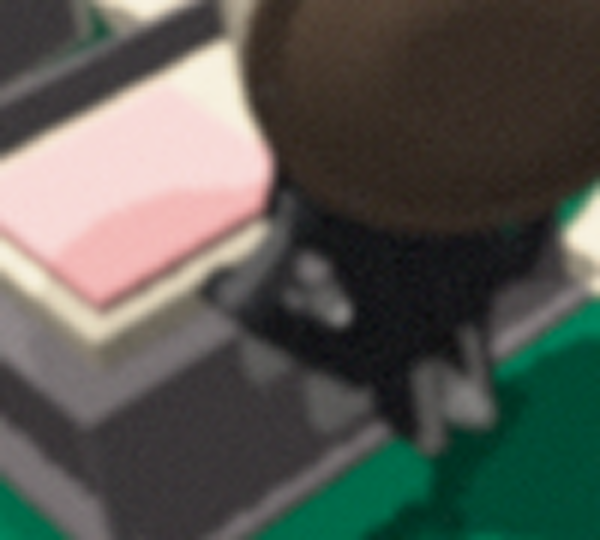

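```bash
python3 -m creep '[[[-0.01,0.0017,0,0,0,0],[-0.01,0.0017,0,0,0,0]]]'; python3 -m creep '[[[-0.015,0.0026,0,0,0,0],[-0.015,0.0026,0,0,0,0]]]';
```

```text
time_s: 16.45
eef_pos: [0.4894, 0.3795, 0.0492]
eef_rot: [[-0.984, 0.175, 0.002], [0.175, 0.984, 0.003], [-0.002, 0.003, -1.0]]
wrist_force: [0.1, -0.1, -1.4]
opening: 0.109
time_s: 16.7
eef_pos: [0.457, 0.3849, 0.049]
eef_rot: [[-0.985, 0.175, 0.002], [0.175, 0.985, 0.002], [-0.001, 0.003, -1.0]]
wrist_force: [0.4, 0.9, -1.5]
opening: 0.107
```

```bash
python3 -m creep '[[[-0.02,0.0035,0,0,0,0],[-0.02,0.0035,0,0,0,0]]]'; python3 -m creep '[[[-0.02,0.0035,0,0,0,0],[-0.01,0.0017,0,0,0,0],[0,0,0,0,0,0]]]'; python3 snap.py 12; python3 - <<'E'
from h import *
s,t=load("side12.pkl"),load("top12.pkl")
crop(s,110,210,130,120,5,"pics/a.png");crop(t,130,150,100,120,5,"pics/b.png")
a=cv2.imread("pics/a.png");b=cv2.imread("pics/b.png");cv2.imwrite("pics/c12.png",np.hstack([a,b]))
E
```

```text
time_s: 16.95
eef_pos: [0.414, 0.3924, 0.0491]
eef_rot: [[-0.985, 0.175, 0.002], [0.175, 0.985, 0.002], [-0.001, 0.003, -1.0]]
wrist_force: [0.5, 0.7, 0.2]
opening: 0.108
time_s: 17.32
eef_pos: [0.3797, 0.3985, 0.0497]
eef_rot: [[-0.985, 0.171, 0.002], [0.171, 0.985, 0.003], [-0.001, 0.003, -1.0]]
wrist_force: [-0.1, 0.4, -1.4]
opening: 0.105
```

View pics/c12.png

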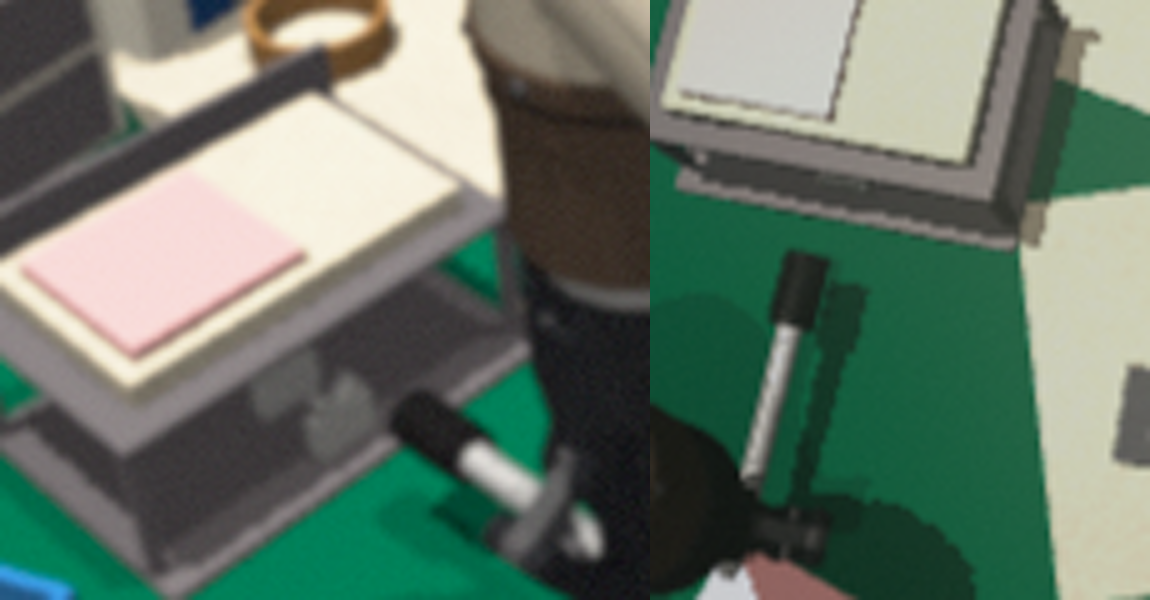

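```bash
python3 - <<'E'
from fit import *
s,t=load("side12.pkl"),load("top12.pkl")
P=[]
for a,b in(((412,412),(157,256)),((470,458),(139,326)),):
    X=tri(s,c2p(a,(110,210),5),t,c2p(b,(130,150),5));print(X);P.append(X)
print("len",np.linalg.norm(P[0]-P[1]),"yaw",np.arctan2(*(P[0]-P[1])[1::-1]))
g=np.array([.3797,.3985,.0497]);print("grip to shoulder",np.linalg.norm(P[1]-g))
E
```

```text
[0.5124 0.3741 0.048 ]
[0.4781 0.3813 0.0479]
len 0.035027987841032254 yaw -0.20576769685577706
grip to shoulder 0.09996125497685016
```

```bash
python3 -m creep '[[[0,0,0.05,0,0,0],[0,-0.01,0.05,0,0,0],[0.005,-0.03,0.02,0,0,0.17],[0.005,-0.03,0,0,0,0.17],[0.005,-0.03,0,0,0,0.17],[0.005,-0.03,0,0,0,0.17],[0.005,-0.03,0,0,0,0.17],[0.005,-0.03,0,0,0,0.17]]]'; python3 -m creep '[[[0.005,-0.03,0,0,0,0.17],[0.005,-0.03,0,0,0,0.17],[0.005,-0.03,0,0,0,0.17],[0,0,0,0,0,0],[0,0,0,0,0,0]]]'
```

```text
time_s: 18.42
eef_pos: [0.4158, 0.2026, 0.1736]
eef_rot: [[-0.641, -0.768, 0.004], [-0.767, 0.641, 0.008], [-0.008, 0.002, -1.0]]
wrist_force: [0.7, 0.1, -1.0]
opening: 0.104
time_s: 19.05
eef_pos: [0.4332, 0.1063, 0.1742]
eef_rot: [[-0.177, -0.984, 0.001], [-0.984, 0.177, 0.009], [-0.009, 0.001, -1.0]]
wrist_force: [-0.6, -0.1, -0.7]
opening: 0.104
```

```bash
python3 -m creep '[[[-0.006,0.006,-0.02,-0.009,0,0.048],[0,0,-0.03,0,0,0],[0,0,-0.03,0,0,0],[0,0,0,0,0,0]]]'; python3 snap.py 13; python3 - <<'E'
from h import *
s,t=load("side13.pkl"),load("top13.pkl")
crop(s,220,190,110,110,5,"pics/a.png");crop(t,200,180,120,110,5,"pics/b.png")
a=cv2.imread("pics/a.png");b=cv2.imread("pics/b.png");cv2.imwrite("pics/c13.png",np.hstack([a,b]))
E
```

```text
time_s: 19.55
eef_pos: [0.4287, 0.1159, 0.0935]
eef_rot: [[-0.13, -0.992, 0.005], [-0.992, 0.13, 0.002], [-0.003, -0.005, -1.0]]
wrist_force: [-0.4, -0.2, -1.5]
opening: 0.103
```

View pics/c13.png

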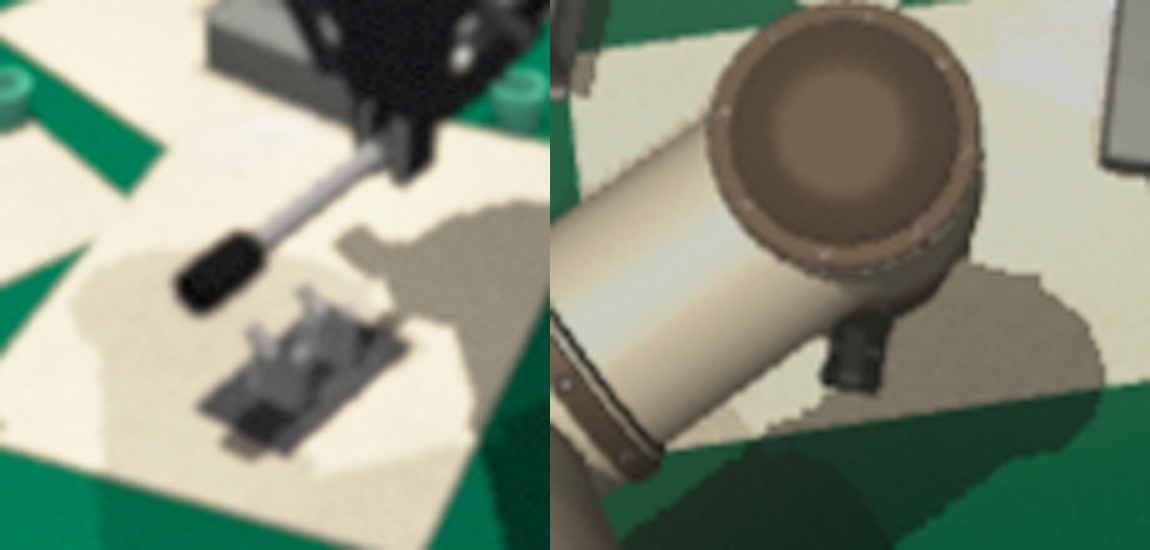

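```bash
python3 - <<'E'
from ov import *
s=load("side13.pkl");pr=fit(RE,(.43,.16,0))[0];off,sc=(220,190),7
im=big(s,off,(110,90),sc)
poly(im,s,pr,[(25,55,5),(25,-35,5),(-25,-35,5),(-25,55,5)],off,sc,(0,0,255))
for y in(34,26,-1,-9): poly(im,s,pr,[(-12,y,38),(0,y,26),(12,y,38)],off,sc,(0,255,0),False)
pa=[.4287,.1159,-.130]
poly(im,s,pa,[(0,0,93.5),(0,100,93.5),(0,136,93.5)],off,sc,(255,0,255),False)
poly(im,s,pa,[(-11,100,93.5),(11,100,93.5)],off,sc,(255,0,255),False)
cv2.imwrite("pics/h13.png",im)
E
```

```text
(no output)
```

View pics/h13.png

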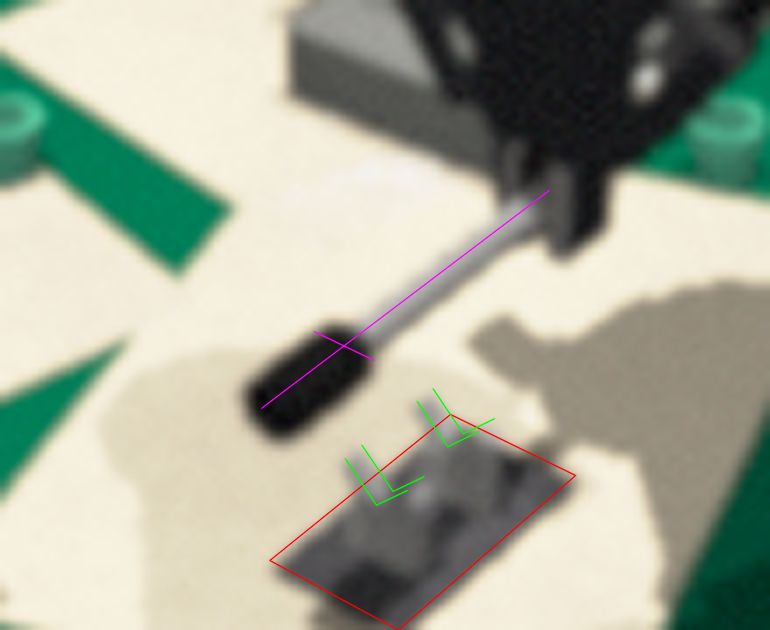

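```bash
python3 -m creep '[[[-0.0015,-0.004,-0.015,-0.002,0.005,0],[0,0,-0.015,0,0,0],[0,0,-0.008,0,0,0],[0,0,0,0,0,0]]]';python3 -m creep '[[[0,0,-0.008,0,0,0],[0,0,-0.004,0,0,0]]]'
```

```text
time_s: 20.15
eef_pos: [0.4309, 0.114, 0.0586]
eef_rot: [[-0.129, -0.992, 0.011], [-0.992, 0.129, 0.007], [-0.008, -0.01, -1.0]]
wrist_force: [-0.4, -1.0, -0.5]
opening: 0.104
time_s: 20.4
eef_pos: [0.4315, 0.1143, 0.0467]
eef_rot: [[-0.129, -0.992, 0.013], [-0.992, 0.129, 0.008], [-0.01, -0.012, -1.0]]
wrist_force: [-0.4, -0.4, -1.2]
opening: 0.104
```

```bash
python3 -m creep '[[[-0.004,-0.002,0,-0.008,0.013,0],[0,0,-0.004,0,0,0]]]';python3 -m creep '[[[0,0,-0.004,0,0,0]]]';python3 -m creep '[[[0,0,-0.003,0,0,0]]]';python3 -m creep '[[[0,0,-0.002,0,0,0]]]'
```

```text
time_s: 20.65
eef_pos: [0.4274, 0.1123, 0.0426]
eef_rot: [[-0.129, -0.992, -0.001], [-0.992, 0.129, -0.0], [0.0, 0.001, -1.0]]
wrist_force: [0.2, -0.4, -1.4]
opening: 0.101
time_s: 20.78
eef_pos: [0.4275, 0.1124, 0.0385]
eef_rot: [[-0.129, -0.992, -0.0], [-0.992, 0.129, 0.0], [-0.0, 0.0, -1.0]]
wrist_force: [0.1, -0.1, -0.4]
opening: 0.103
time_s: 20.9
eef_pos: [0.4275, 0.1124, 0.0352]
eef_rot: [[-0.129, -0.992, -0.0], [-0.992, 0.129, 0.0], [-0.0, 0.0, -1.0]]
wrist_force: [0.1, -1.2, -0.0]
opening: 0.105
time_s: 21.02
eef_pos: [0.4277, 0.1124, 0.0333]
eef_rot: [[-0.129, -0.992, -0.0], [-0.992, 0.129, 0.0], [-0.0, 0.0, -1.0]]
wrist_force: [-1.4, -2.2, 5.7]
opening: 0.101
```

Seated with 5.7 N. Check, then release.

```bash
python3 snap.py 14; python3 - <<'E'
from h import *
s,t=load("side14.pkl"),load("top14.pkl")
crop(s,220,190,110,110,6,"pics/c14.png")
E
```

```text
(no output)
```

View pics/c14.png

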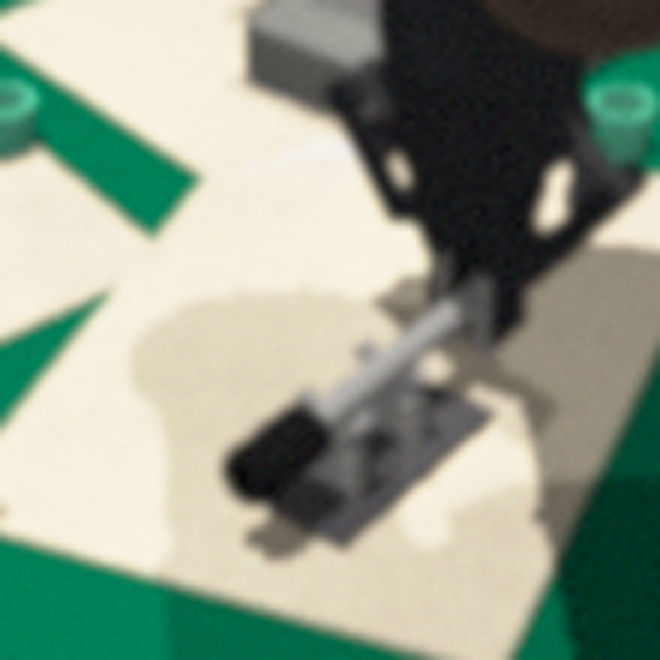

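```bash
python3 -m creep '[[[0,0,0,0,0,0],[0,0,0,0,0,0],[0,0,0,0,0,0],[0,0,0,0,0,0]]]' -0.3;python3 -m creep '[[[0,0,0.03,0,0,0],[0,0,0.05,0,0,0],[0,0,0.05,0,0,0],[0,0,0.05,0,0,0],[0.015,0.06,0,0,0,0],[0,0.057,0,0,0,0],[0,0,0,0,0,0]]]'; python3 snap.py 15; python3 - <<'E'
from h import *
s,t=load("side15.pkl"),load("top15.pkl")
crop(s,220,190,110,110,5,"pics/a.png");crop(t,200,180,120,110,5,"pics/b.png")
a=cv2.imread("pics/a.png");b=cv2.imread("pics/b.png");cv2.imwrite("pics/c15.png",np.hstack([a,b]))
E
```

```text
time_s: 21.62
eef_pos: [0.428, 0.1127, 0.0335]
eef_rot: [[-0.129, -0.992, 0.001], [-0.992, 0.129, 0.001], [-0.001, -0.001, -1.0]]
wrist_force: [-0.0, -0.9, 0.3]
opening: 0.65
time_s: 22.5
eef_pos: [0.4419, 0.2317, 0.2207]
eef_rot: [[-0.131, -0.991, 0.002], [-0.991, 0.131, 0.003], [-0.003, -0.001, -1.0]]
wrist_force: [-0.0, 0.1, 0.0]
opening: 0.651
```

View pics/c15.png

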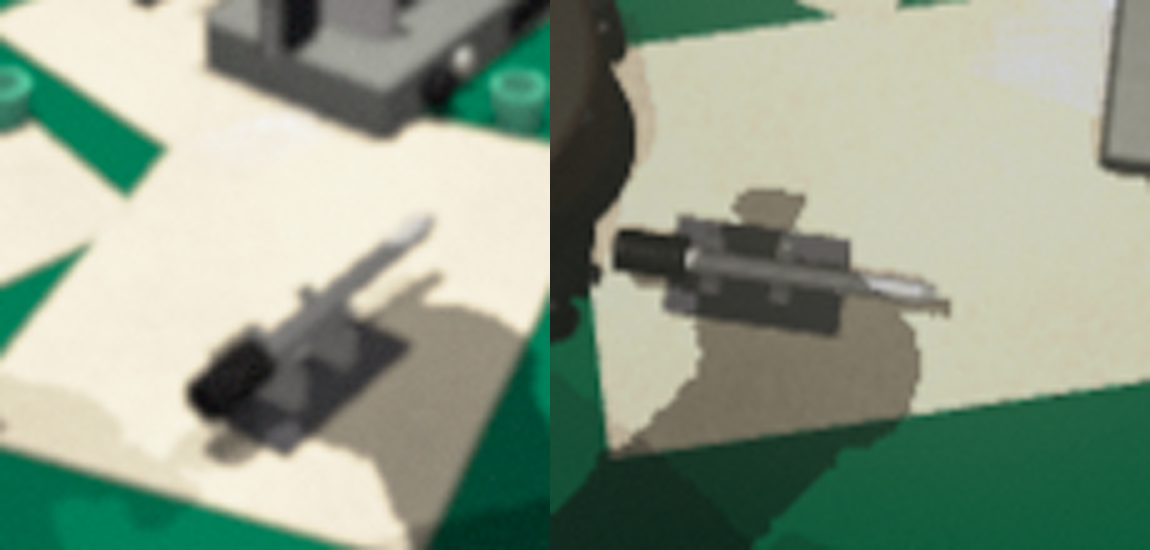

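```bash
python3 - <<'E'
from fit import *
s,t=load("side15.pkl"),load("top15.pkl")
T_,S,H=[at_z(t,c2p(p,(200,180),5),.034) for p in((386,291),(138,259),(64,249))]
print(T_,S,H,np.linalg.norm(T_-S),np.linalg.norm(H-S),"yaw",np.arctan2(*(T_-H)[1::-1])+np.pi/2)
for p in((434,218),(262,338),(195,395)): print(at_z(s,c2p(p,(220,190),5),.034))
E
```

```text
[0.4255 0.0883 0.034 ] [0.4407 0.211  0.034 ] [0.4454 0.2478 0.034 ] 0.1236658394429806 0.037040133062749135 yaw -0.12467890665783998
[0.4208 0.0873 0.034 ]
[0.4441 0.1994 0.034 ]
[0.4488 0.2439 0.034 ]
```

```bash
python3 -m creep '[[[0.001,-0.002,-0.04,-0.003,0.002,0.004],[0,0,-0.04,0,0,0],[0,0,-0.04,0,0,0],[0,0,-0.02,0,0,0],[0,0,0,0,0,0]]]';python3 -m creep '[[[0,0,0,0,0,0]]]'
```

```text
time_s: 23.22
eef_pos: [0.441, 0.22, 0.0769]
eef_rot: [[-0.137, -0.991, -0.003], [-0.991, 0.137, -0.002], [0.003, 0.003, -1.0]]
wrist_force: [0.3, 0.3, -0.2]
opening: 0.65
time_s: 23.35
eef_pos: [0.4413, 0.2195, 0.0776]
eef_rot: [[-0.137, -0.99, -0.003], [-0.99, 0.138, -0.002], [0.002, 0.002, -1.0]]
wrist_force: [0.1, 0.0, -0.4]
opening: 0.649
```

```bash
python3 -m creep '[[[0.0015,0.0095,-0.008,0.002,-0.003,0.01],[0,0,-0.01,0,0,0]]]';python3 -m creep '[[[0,0,-0.008,0,0,0],[0,0,-0.008,0,0,0]]]';python3 -m creep '[[[0,0,-0.005,0,0,0]]]'
```

```text
time_s: 23.6
eef_pos: [0.4444, 0.2305, 0.0613]
eef_rot: [[-0.127, -0.992, 0.005], [-0.992, 0.127, 0.004], [-0.005, -0.005, -1.0]]
wrist_force: [-0.5, 0.3, -0.5]
opening: 0.652
time_s: 23.85
eef_pos: [0.4442, 0.2307, 0.0442]
eef_rot: [[-0.127, -0.992, 0.005], [-0.992, 0.127, 0.004], [-0.005, -0.005, -1.0]]
wrist_force: [0.9, 0.1, 0.2]
opening: 0.65
time_s: 23.98
eef_pos: [0.444, 0.2306, 0.0385]
eef_rot: [[-0.127, -0.992, 0.005], [-0.992, 0.127, 0.004], [-0.004, -0.004, -1.0]]
wrist_force: [-1.2, 0.2, 0.4]
opening: 0.646
```

```bash
python3 -m creep '[[[-0.001,-0.001,-0.003,-0.004,0.005,0],[0,0,0,0,0,0]]]';python3 -m creep '[[[0,0,0,0,0,0],[0,0,0,0,0,0],[0,0,0,0,0,0],[0,0,0,0,0,0],[0,0,0,0,0,0],[0,0,0,0,0,0]]]' 1 100; python3 -m creep '[[[0,0,0.01,0,0,0],[0,0,0.015,0,0,0],[0,0,0.02,0,0,0],[0,0,0.02,0,0,0],[0,0,0,0,0,0]]]'; python3 snap.py 16; python3 - <<'E'
from h import *
s,t=load("side16.pkl"),load("top16.pkl")
crop(s,210,170,120,120,5,"pics/a.png");crop(t,200,170,120,120,5,"pics/b.png")
a=cv2.imread("pics/a.png");b=cv2.imread("pics/b.png");cv2.imwrite("pics/c16.png",np.hstack([a,b]))
E
```

```text
time_s: 24.22
eef_pos: [0.4428, 0.2293, 0.0347]
eef_rot: [[-0.127, -0.992, -0.002], [-0.992, 0.127, -0.001], [0.002, 0.001, -1.0]]
wrist_force: [-0.1, -1.0, 0.1]
opening: 0.649
time_s: 24.98
eef_pos: [0.4431, 0.2294, 0.0355]
eef_rot: [[-0.127, -0.992, -0.0], [-0.992, 0.127, -0.0], [0.0, 0.0, -1.0]]
wrist_force: [0.7, 0.2, -0.3]
opening: 0.227
time_s: 25.6
eef_pos: [0.4428, 0.2294, 0.1038]
eef_rot: [[-0.127, -0.992, -0.0], [-0.992, 0.127, 0.0], [-0.0, 0.0, -1.0]]
wrist_force: [-0.0, -0.4, -2.2]
opening: 0.226
```

View pics/c16.png

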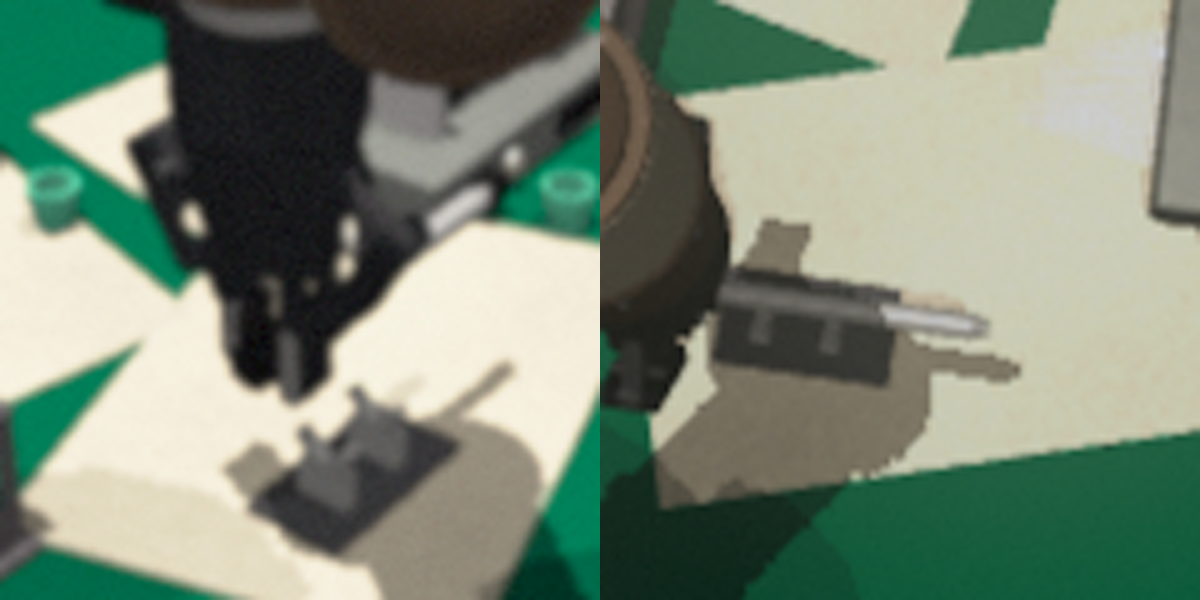

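```bash
python3 - <<'E'
from fit import *
s,t=load("side16.pkl"),load("top16.pkl")
X=tri(s,c2p((492,187),(210,170),5),t,c2p((386,327),(200,170),5));print("tip",X)
g=np.array([.4428,.2294]);print("dist",np.linalg.norm(X[:2]-g),"yaw",np.arctan2(X[1]-g[1],X[0]-g[0])+np.pi/2)
print(at_z(t,c2p((386,327),(200,170),5),.102))
# refined feeder from post-roller pictures
E
```

```text
tip [0.4216 0.0874 0.1053]
dist 0.14353862522732583 yaw -0.14848438982568268
[0.4238 0.0882 0.102 ]
```

```bash
python3 -m creep '[[[0.024,-0.022,0.004,0,0,0.008],[0.024,-0.022,0,0,0,0.009],[0.024,-0.022,0,0,0,0.008],[0.024,-0.022,0,0,0,0],[0.02,-0.018,0,0,0,0],[0,0,0,0,0,0]]]';python3 -m creep '[[[0,0,-0.003,0,0,0],[0,0,0,0,0,0]]]'
```

```text
time_s: 26.45
eef_pos: [0.557, 0.1176, 0.0986]
eef_rot: [[-0.101, -0.995, -0.016], [-0.995, 0.101, -0.009], [0.01, 0.015, -1.0]]
wrist_force: [-0.3, 0.5, -1.2]
opening: 0.227
time_s: 26.7
eef_pos: [0.5553, 0.1176, 0.0937]
eef_rot: [[-0.101, -0.995, -0.02], [-0.995, 0.101, -0.01], [0.012, 0.018, -1.0]]
wrist_force: [-0.1, -0.3, -0.7]
opening: 0.226
```

```bash
python3 -m creep '[[[0.0075,0.002,-0.004,0.01,-0.02,-0.003],[0,0,0,0,0,0]]]'; python3 snap.py 17; python3 - <<'E'
from h import *
s,t=load("side17.pkl"),load("top17.pkl")
crop(s,210,120,140,120,5,"pics/a.png");crop(t,260,150,100,120,5,"pics/b.png")
a=cv2.imread("pics/a.png");b=cv2.imread("pics/b.png");cv2.imwrite("pics/c17.png",np.hstack([a,b]))
E
```

```text
time_s: 26.95
eef_pos: [0.5625, 0.1208, 0.0893]
eef_rot: [[-0.102, -0.995, 0.001], [-0.995, 0.102, 0.001], [-0.001, -0.001, -1.0]]
wrist_force: [-0.3, -0.5, -1.3]
opening: 0.227
```

View pics/c17.png

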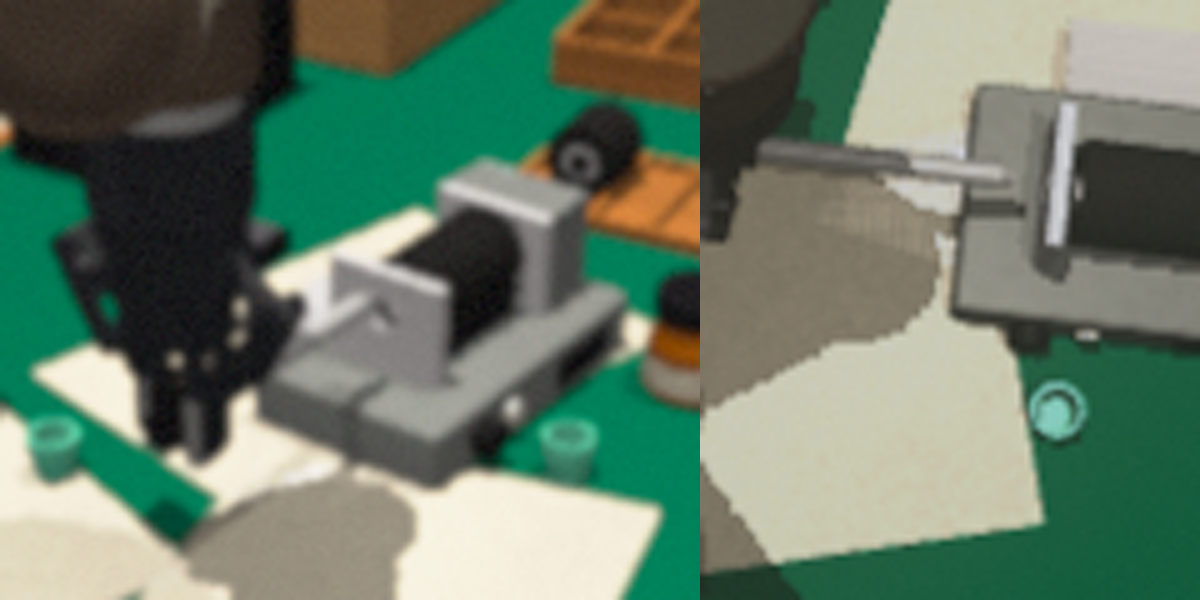

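```bash
python3 -m creep '[[[0,0,-0.008,0,0,0],[0,0,-0.006,0,0,0]]]'; python3 -m creep '[[[0,0,-0.004,0,0,0],[0,0,0,0,0,0]]]'; python3 snap.py 18; python3 - <<'E'
from h import *
s,t=load("side18.pkl"),load("top18.pkl")
crop(s,250,150,60,60,10,"pics/s18.png");crop(t,295,160,75,55,10,"pics/t18.png")
E
```

```text
time_s: 27.3
eef_pos: [0.5628, 0.121, 0.0756]
eef_rot: [[-0.102, -0.995, 0.003], [-0.995, 0.102, 0.002], [-0.002, -0.003, -1.0]]
wrist_force: [-0.2, 0.0, -1.6]
opening: 0.225
time_s: 27.55
eef_pos: [0.5623, 0.1207, 0.0703]
eef_rot: [[-0.102, -0.995, 0.001], [-0.995, 0.102, 0.001], [-0.001, -0.001, -1.0]]
wrist_force: [-0.3, -0.2, -1.3]
opening: 0.225
```

View pics/s18.png

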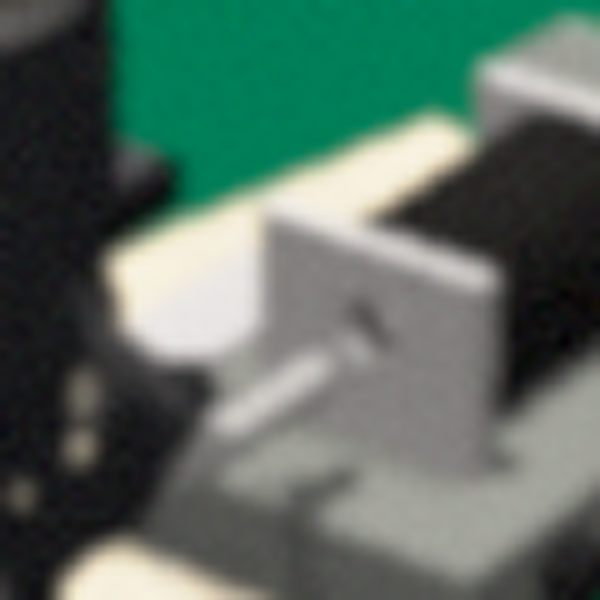

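View pics/t18.png

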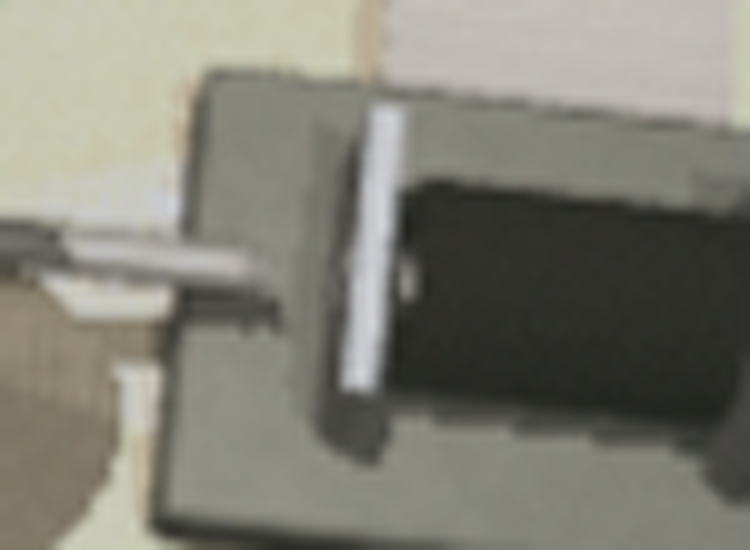

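```bash
python3 - <<'E'
from fit import *
s,t=load("side18.pkl"),load("top18.pkl")
T=lambda p,z:at_z(t,c2p(p,(295,160),10),z)
tip=T((268,267),.069);a,b=T((368,105),.094),T((343,388),.094);print("tip",tip,"plate",a,b,np.linalg.norm(a-b))
a2,b2=T((404,105),.094),T((378,390),.094);print(a2,b2,np.linalg.norm(a2-b2))
v=(a-b);yaw=np.arctan2(v[1],v[0]);print("yaw plate",yaw)
# long edge of base top
e1,e2=T((205,75),.036),T((160,520),.036);print("base edge",e1,e2,np.linalg.norm(e1-e2),np.arctan2(*(e1-e2)[1::-1]))
m=(a+b)/2;g=np.array([.5623,.1207])
for yw in(-.104,-.095,yaw):
    c,q=np.cos(yw),np.sin(yw);X=np.array([c,q]);U=np.array([-q,c])
    print(yw,"tip rel mouth x,y:",(tip[:2]-m[:2])@X,(tip[:2]-m[:2])@U,"grip:",(g-m[:2])@X,(g-m[:2])@U)
X3=tri(s,c2p((352,343),(250,150),10),t,c2p((268,267),(295,160),10));print("tri tip",X3)
H=c2p((209,287),(240,120),4.5);M=np.append(m[:2],.07);print("hole px",H,"proj mouth",proj(s,M),"proj tip",proj(s,tip),"seen tip",c2p((352,343),(250,150),10))
E
```

```text
tip [ 0.5483 -0.0198  0.069 ] plate [ 0.5822 -0.0416  0.094 ] [ 0.5127 -0.0343  0.094 ] 0.06991956395648297
[ 0.5823 -0.0503  0.094 ] [ 0.5122 -0.0426  0.094 ] 0.0704473672745247
yaw plate -0.10434888650433558
base edge [ 0.607  -0.0081  0.036 ] [0.4915 0.0045 0.036 ] 0.11622260225060581 -0.10860665379293158
-0.104 tip rel mouth x,y: -0.0009935354221901778 0.018205746014047206 grip: -0.001675575805389585 0.15937831507465916
-0.095 tip rel mouth x,y: -0.0008296456821399434 0.018213950384396268 grip: -0.00024112247374244938 0.15938694027513545
-0.10434888650433558 tip rel mouth x,y: -0.0009998871006795269 0.018205398274935846 grip: -0.0017311806454977769 0.1593777207889785
tri tip [ 0.5436 -0.0203  0.0754]
hole px [286.0556 183.3889] proj mouth [[285.699  182.1076]] proj tip [[281.8297 185.3969]] seen tip [284.75 183.85]
```

```bash
python3 -m creep '[[[0.0005,-0.006,0.0005,0,0,-0.002],[-0.0006,-0.006,0,0,0,0]]]'; python3 snap.py 19; python3 - <<'E'
from h import *
s,t=load("side19.pkl"),load("top19.pkl")
crop(s,260,160,45,45,13,"pics/s19.png");crop(t,305,165,45,45,13,"pics/t19.png")
a=cv2.imread("pics/s19.png");b=cv2.imread("pics/t19.png");cv2.imwrite("pics/c19.png",np.hstack([a,b]))
E
```

```text
time_s: 27.9
eef_pos: [0.5628, 0.1086, 0.0717]
eef_rot: [[-0.104, -0.995, 0.003], [-0.995, 0.104, 0.001], [-0.002, -0.003, -1.0]]
wrist_force: [0.1, 0.4, -1.3]
opening: 0.226
```

View pics/c19.png

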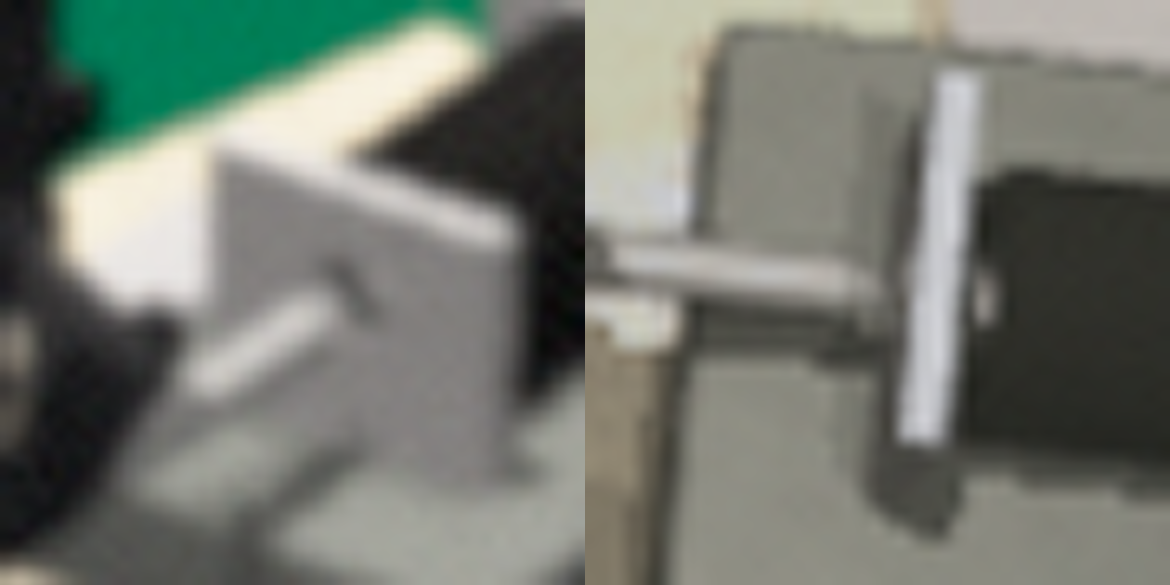

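```bash
python3 -m creep '[[[-0.0006,-0.006,-0.0005,0,0.002,0],[-0.0006,-0.006,0,0,0,0]]]'; python3 -m creep '[[[-0.0006,-0.006,0,0,0,0],[-0.0006,-0.006,0,0,0,0]]]'
```

```text
time_s: 28.25
eef_pos: [0.5614, 0.0956, 0.0713]
eef_rot: [[-0.104, -0.995, 0.001], [-0.995, 0.104, 0.001], [-0.002, -0.001, -1.0]]
wrist_force: [0.1, 0.2, -0.6]
opening: 0.227
time_s: 28.5
eef_pos: [0.5601, 0.0826, 0.0713]
eef_rot: [[-0.105, -0.995, 0.001], [-0.995, 0.105, 0.001], [-0.001, -0.001, -1.0]]
wrist_force: [0.1, -0.3, -1.6]
opening: 0.228
```

```bash
python3 -m creep '[[[-0.0006,-0.007,0,0,0,0],[-0.0008,-0.007,0,0,0,0]]]'; python3 -m creep '[[[-0.0007,-0.007,0,0,0,0],[-0.0007,-0.007,0,0,0,0]]]';python3 -m creep '[[[-0.0007,-0.007,0,0,0,0],[-0.0007,-0.007,0,0,0,0]]]'; python3 snap.py 20; python3 - <<'E'
from h import *
s,t=load("side20.pkl"),load("top20.pkl")
crop(s,250,150,60,60,10,"pics/a.png");crop(t,295,155,60,60,10,"pics/b.png")
a=cv2.imread("pics/a.png");b=cv2.imread("pics/b.png");cv2.imwrite("pics/c20.png",np.hstack([a,b]))
E
```

```text
time_s: 28.75
eef_pos: [0.5586, 0.0676, 0.0713]
eef_rot: [[-0.105, -0.995, 0.001], [-0.995, 0.105, 0.001], [-0.001, -0.001, -1.0]]
wrist_force: [-0.1, -0.1, -0.6]
opening: 0.227
time_s: 29.0
eef_pos: [0.557, 0.0525, 0.0713]
eef_rot: [[-0.105, -0.994, 0.001], [-0.994, 0.105, 0.001], [-0.001, -0.001, -1.0]]
wrist_force: [-0.1, -0.1, -2.1]
opening: 0.224
time_s: 29.25
eef_pos: [0.5555, 0.0375, 0.0713]
eef_rot: [[-0.105, -0.994, 0.001], [-0.994, 0.105, 0.001], [-0.001, -0.001, -1.0]]
wrist_force: [-0.3, 0.5, -1.3]
opening: 0.227
```

View pics/c20.png

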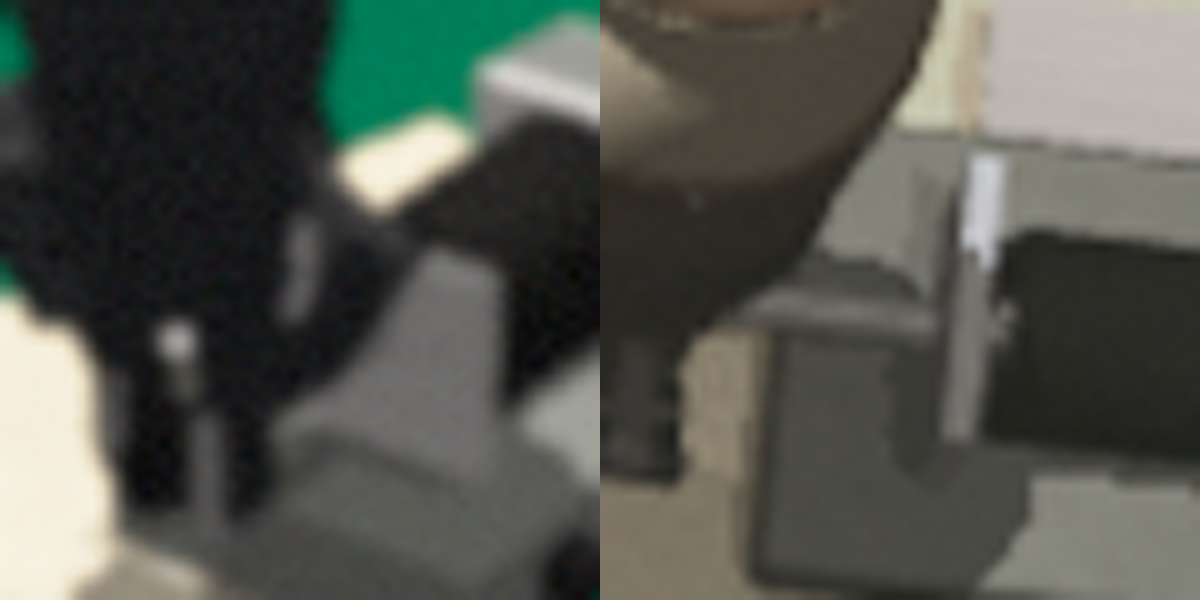

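```bash
python3 -m creep '[[[-0.0007,-0.007,0,0,0,0],[-0.0007,-0.007,0,0,0,0]]]'; python3 -m creep '[[[-0.0007,-0.007,0,0,0,0],[-0.0007,-0.007,0,0,0,0]]]';python3 -m creep '[[[-0.0007,-0.007,0,0,0,0]]]';python3 -m creep '[[[-0.0006,-0.006,0,0,0,0]]]'
```

```text
time_s: 29.6
eef_pos: [0.5541, 0.0229, 0.0713]
eef_rot: [[-0.105, -0.994, 0.001], [-0.994, 0.105, 0.001], [-0.001, -0.001, -1.0]]
wrist_force: [0.7, 0.1, -1.0]
opening: 0.226
time_s: 29.85
eef_pos: [0.5525, 0.0079, 0.0713]
eef_rot: [[-0.105, -0.994, 0.001], [-0.994, 0.105, 0.001], [-0.001, -0.0, -1.0]]
wrist_force: [0.6, -0.1, -1.1]
opening: 0.222
time_s: 29.98
eef_pos: [0.5517, 0.0004, 0.0713]
eef_rot: [[-0.105, -0.994, 0.001], [-0.994, 0.105, 0.001], [-0.001, -0.0, -1.0]]
wrist_force: [0.4, -0.1, -1.0]
opening: 0.229
time_s: 30.1
eef_pos: [0.5511, -0.0062, 0.0713]
eef_rot: [[-0.105, -0.994, 0.001], [-0.994, 0.105, 0.001], [-0.001, -0.0, -1.0]]
wrist_force: [-0.5, 0.9, -1.2]
opening: 0.223
```

```bash
python3 -m creep '[[[-0.0004,-0.004,0,0,0,0]]]'; python3 -m creep '[[[-0.0004,-0.004,0,0,0,0]]]';python3 -m creep '[[[-0.0002,-0.002,0,0,0,0]]]';python3 -m creep '[[[-0.0002,-0.002,0,0,0,0]]]';python3 -m creep '[[[-0.0002,-0.0015,0,0,0,0]]]'
```

```text
time_s: 30.22
eef_pos: [0.5506, -0.0107, 0.0713]
eef_rot: [[-0.105, -0.994, 0.001], [-0.994, 0.105, 0.001], [-0.001, -0.0, -1.0]]
wrist_force: [-0.3, 0.1, -1.4]
opening: 0.224
time_s: 30.35
eef_pos: [0.5502, -0.015, 0.0713]
eef_rot: [[-0.105, -0.994, 0.001], [-0.994, 0.105, 0.001], [-0.001, -0.0, -1.0]]
wrist_force: [-0.7, 0.2, -1.6]
opening: 0.227
time_s: 30.48
eef_pos: [0.55, -0.0172, 0.0713]
eef_rot: [[-0.105, -0.994, 0.001], [-0.994, 0.105, 0.001], [-0.001, -0.001, -1.0]]
wrist_force: [-0.2, 0.9, -0.4]
opening: 0.228
time_s: 30.6
eef_pos: [0.5498, -0.0193, 0.0714]
eef_rot: [[-0.105, -0.994, 0.001], [-0.994, 0.105, 0.001], [-0.001, -0.001, -1.0]]
wrist_force: [-0.0, -0.4, -1.0]
opening: 0.225
time_s: 30.72
eef_pos: [0.5498, -0.0201, 0.0713]
eef_rot: [[-0.106, -0.994, 0.001], [-0.994, 0.106, 0.003], [-0.003, -0.001, -1.0]]
wrist_force: [-1.3, 8.2, -0.8]
opening: 0.223
```

```bash
python3 -m creep '[[[0,-0.0005,-0.001,0,0,0],[0,0,0,0,0,0]]]'; python3 -m creep '[[[0,0,0,0,0,0],[0,0,0,0,0,0],[0,0,0,0,0,0],[0,0,0,0,0,0]]]' -0.1; python3 -m creep '[[[0,0,0.02,0,0,0],[0,0,0.03,0,0,0],[0,0,0.04,0,0,0],[0,0,0.04,0,0,0],[-0.02,0.05,0.02,0,0,0],[-0.02,0.06,0,0,0,0],[-0.02,0.06,0,0,0,0],[0,0.06,0,0,0,0]]]'; python3 -m creep '[[[-0.03,0.06,0,0,0,0],[-0.03,0.06,0,0,0,0],[0,0,0,0,0,0],[0,0,0,0,0,0]]]'; python3 snap.py 21; python3 - <<'E'
from h import *
s,t=load("side21.pkl"),load("top21.pkl")
crop(s,245,130,70,75,9,"pics/a.png");crop(t,290,150,85,75,9,"pics/b.png")
a=cv2.imread("pics/a.png");b=cv2.imread("pics/b.png");cv2.imwrite("pics/c21.png",np.hstack([a,b]))
E
```

```text
time_s: 30.98
eef_pos: [0.5501, -0.02, 0.0706]
eef_rot: [[-0.105, -0.994, 0.002], [-0.994, 0.105, 0.003], [-0.003, -0.002, -1.0]]
wrist_force: [0.6, 0.6, -0.4]
opening: 0.228
time_s: 31.48
eef_pos: [0.5504, -0.0206, 0.0709]
eef_rot: [[-0.105, -0.995, 0.003], [-0.995, 0.105, 0.002], [-0.002, -0.002, -1.0]]
wrist_force: [0.6, -0.3, -0.4]
opening: 0.551
time_s: 32.48
eef_pos: [0.488, 0.2097, 0.2266]
eef_rot: [[-0.113, -0.994, 0.004], [-0.994, 0.113, 0.004], [-0.004, -0.003, -1.0]]
wrist_force: [0.9, 0.3, -0.9]
opening: 0.549
time_s: 32.98
eef_pos: [0.4309, 0.3252, 0.2265]
eef_rot: [[-0.108, -0.994, 0.005], [-0.994, 0.108, 0.004], [-0.005, -0.004, -1.0]]
wrist_force: [-0.0, -0.5, 0.6]
opening: 0.552
```

View pics/c21.png

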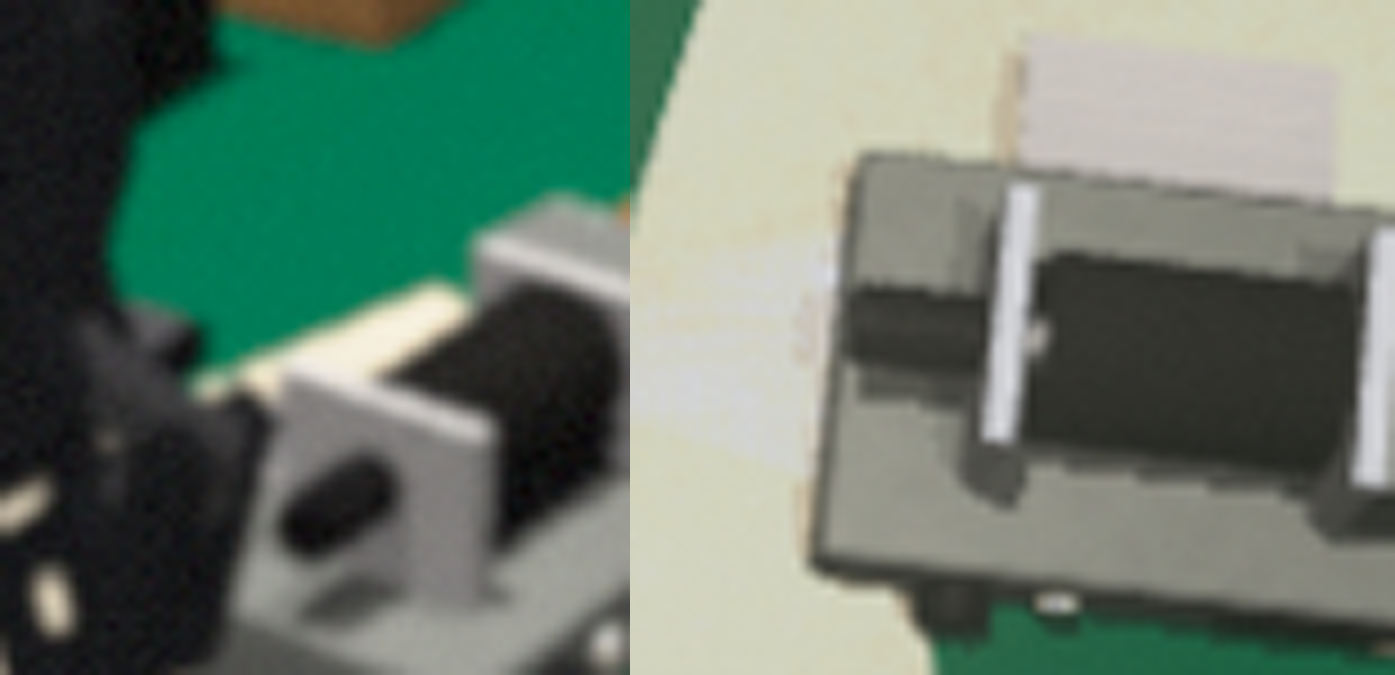

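View pics/top21.png

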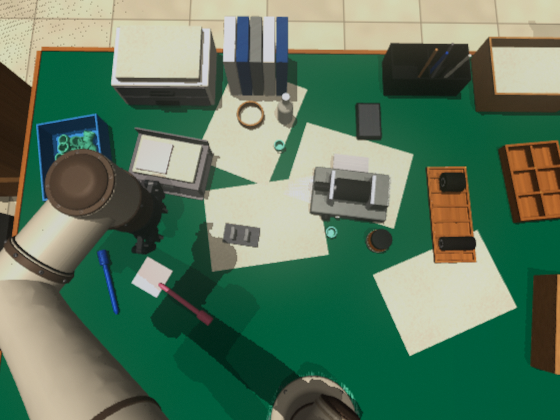

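```bash
python3 - <<'E'
from fit import *
t=load("top21.pkl");T=lambda p,z:at_z(t,c2p(p,(290,150),9),z)
m=(T((380,185),.094)+T((354,440),.094))/2
e=T((217,327),.071);X=np.array([.9946,-.104]);U=np.array([.104,.9946])
d=(e-m)[:2];print(d@X,d@U)
E
```

```text
-0.0025629027708927595 0.03765634543240008
```

```bash
python3 -m creep '[[[-0.01,0,0.03,0,0,0],[0,0,0,0,0,0],[0,0,0,0,0,0]]]'; python3 snap.py 22; python3 - <<'E'
from h import *
s,t=load("side22.pkl"),load("top22.pkl")
crop(s,245,130,70,75,9,"pics/c22.png")
E
```

```text
time_s: 33.45
eef_pos: [0.4228, 0.3206, 0.2564]
eef_rot: [[-0.116, -0.993, 0.003], [-0.993, 0.116, 0.003], [-0.003, -0.003, -1.0]]
wrist_force: [-0.4, 0.0, -0.1]
opening: 0.547
```

View pics/c22.png

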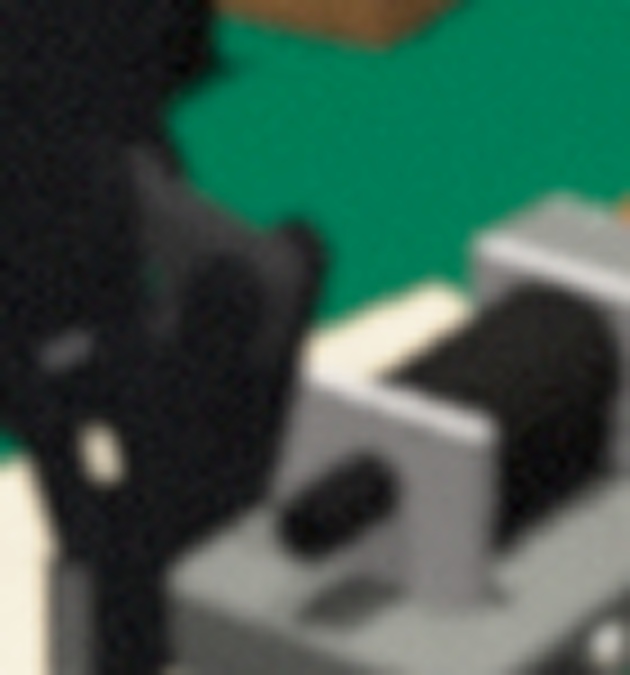

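View pics/side22.png

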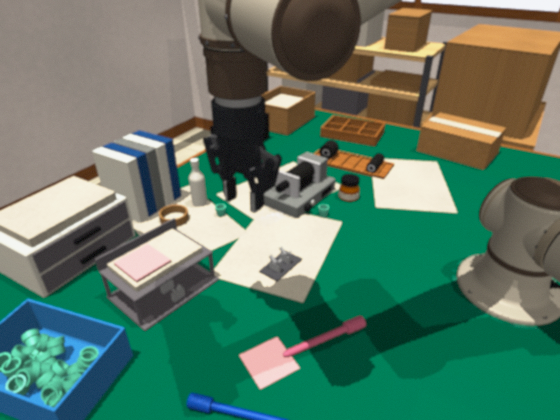

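The handle sits against the near plate at about (385,470) in the crop, the roller lies in the cradle, and the bystanders are in place. The gripper is clear of everything, so I'm handing the job in.

```bash
python3 -c "
from plant import manip
print(manip.close_job())"
```

```text
the job is handed in; nothing more can be done
None
```

I fitted the feed roller and the axle and handed the job in at about 33.5 s; the hand-in reported no verdict. The arm was clear of everything at the end.

**Roller:** I took the long, thick roller from the middle bay. I lowered it until it pressed on the cradle at about 7 N, held it there for half a second, then let go. Afterwards the picture showed it lying level between the cheek plates.

**Axle:** I drew it out from under the rack by its shaft, laid it on the open rest and took it again by its handle. It went through the plates and roller with no noticeable resistance until the shoulder met the near plate at about 8 N. The grip was then 18 mm from the plate, which matches the handle being fully home.

**Disagreements and slips:**
- The last top-view measurement put the handle's end 37.7 mm from the plate instead of 36 mm. It was also about 2.6 mm to one side, and the handle looked about 0.02–0.03 rad off the hole line. These are close to what the images can resolve and to the play in the holes, and inside the 4 mm and 0.06 rad limits. I took them as acceptable and did not push the handle again.
- My first try at the roller stopped about 10 mm too high and closed on its upper part. I opened the gripper, went lower and gripped it again.
- The bystanders and both spare rollers look unmoved in the last pictures; I judged that by eye, not by measurement.

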